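# Rack the eyepiece caddies in the sloped tray and lock them in

## Task

Draw the red-handled locking rod right out of the tray's two brass eyelets, then put every optics caddy on the cart upright into the sloped tray, one to a lane, and slide each down its lane under the carry bar until it rests against the red back stop. When they are all home, push the rod back through both eyelets as far as it goes, so that the caddies are locked in, and leave the eyecups and the battery box where they are.

Things in the scene. Friction and masses are not known exactly. Their poses are not given: they have to be found in the camera images.
- tray: Fixed sloped tray. Origin on the table under its centre; z up, x level, the way the floor falls (away from the robot), y across. Slope 14 deg (0.244 rad), floor 46 mm high at x=0: a point u mm down-slope, v across, w square above the floor is at x=0.970u+0.242w, y=v, z=46-0.242u+0.970w. Floor u=-100 (upper end, open) to 100 (red back stop, 40 high, square to the floor).
- lane0_stop (a point): Foot of the back stop, on the floor in the middle of the lane at v=-60 mm. The tray has three lanes 56 wide, parted by dividers 4 thick, 10 high at v=-30 and 30; side cheeks v=88 to 94, 14 high, on both sides.
- lane1_stop (a point): The same for the middle lane, v=0. A carry bar 8 mm thick crosses all lanes at u=80, w=79, on posts in the cheeks, so caddies must slide in beneath it. A caddy touching the stop has its listed point at u=68, w=32, which is x=74, z=61 in the tray's frame.
- lane2_stop (a point): The same for the lane at v=60 mm. Caddies do not slide down by themselves: they need a light push of a few N; against the stop the force rises at once.
- eye_near (a point): Centre of the round 20 mm hole in the brass eyelet plate on the tray's +y cheek (u=22, v=91, w=28; 78 mm up-slope of the stop, so the rod passes just behind the caddies). Hole axis along the tray's y. Plate 6 thick, 36 wide, top at w=48; outer face at v=94.
- eye_far (a point): Centre of the same hole in the eyelet plate on the -y cheek (u=22, v=-91, w=28); outer face at v=-94.
- rod_grip (a point): Centre of the locking rod's red handle, 16 x 60 (along its y) x 16 mm, 0.15 kg in all. From its end a steel shaft, 10 thick, 215 long, runs along the rod's -y on the handle's axis. At the start it lies in both eyelets on the bottom of the holes (5 mm below centre), handle outside the +y cheek a few mm from the plate. Laid on the table, its tip lies 3 mm lower than the handle's centre.
- rod_tip (a point): Tip of the locking rod's shaft, 245 mm from rod_grip along the rod's -y.
- canister_c (a point): Aluminium screw-top eyepiece canister with knurled cap, 41 mm across, 24 to 64 mm above the underside, centred. Part of it is a blue plastic caddy block below, 64 long (x) x 44 wide (y) x 24 high; 64 high in all, 0.25 kg. Point: on the caddy's middle axis, 32 above its underside; z up. Either way round is fine. May be absent.
- eyepiece_c (a point): Matte black orthoscopic eyepiece, 36 mm across, 24 to 64 mm above the underside, centred. Part of it is a blue plastic caddy block below, 64 long (x) x 44 wide (y) x 24 high; 64 high in all, 0.25 kg. Point: on the caddy's middle axis, 32 above its underside; z up. Either way round is fine. May be absent.
- diagonal_c (a point): White plastic star diagonal: housing 46 long (x -27 to 19), 38 wide (y), 24 to 54 mm above the underside, steel barrel 30 across, 10 high on top. Part of it is a blue plastic caddy block below, 64 long (x) x 44 wide (y) x 24 high; 64 high in all, 0.25 kg. Point: on the caddy's middle axis, 32 above its underside; z up. Either way round is fine. May be absent.
- filter_c (a point): Green glass moon filter in a black round cell with a green band, 38 mm across, 24 to 64 mm above the underside, centred. Part of it is a blue plastic caddy block below, 64 long (x) x 44 wide (y) x 24 high; 64 high in all, 0.25 kg. Point: on the caddy's middle axis, 32 above its underside; z up. Either way round is fine. May be absent.
- eyecup_a: Black rubber eyecup, ring 64 mm across, 30 high, origin under its centre. A bystander.
- eyecup_b: Black rubber eyecup, ring 64 mm across, 30 high, origin under its centre. A bystander.
- battery: Black battery box 65 x 110 x 45 mm, origin under its centre. A bystander.
Mind the look-alikes: they are no part of the job. Leave any pink or turquoise look-alike of the part that bears filter_c alone.

How it is judged:
On the way, in this order (a step that is already met when the one before it is completed fails the run):
1. the rod is drawn right out of both eyelets (y of rod_tip in the frame of tray above 0.099 m), for 0.2 s.
2. every caddy rests against the back stop in a lane (x of canister_c in the frame of tray between 0.0677 and 0.0797 m and z of canister_c in the frame of tray between 0.0536 and 0.0676 m and (y of canister_c in the frame of tray between -0.072 and -0.048 m or y of canister_c in the frame of tray between -0.012 and 0.012 m or y of canister_c in the frame of tray between 0.048 and 0.072 m) and angle between each of canister_c, eyepiece_c, diagonal_c, filter_c's own z axis and vertical below 0.4 rad and linear speed of each of canister, eyepiece, diagonal, filter below 0.03 m/s and x of eyepiece_c in the frame of tray between 0.0677 and 0.0797 m and z of eyepiece_c in the frame of tray between 0.0536 and 0.0676 m and (y of eyepiece_c in the frame of tray between -0.072 and -0.048 m or y of eyepiece_c in the frame of tray between -0.012 and 0.012 m or y of eyepiece_c in the frame of tray between 0.048 and 0.072 m) and x of diagonal_c in the frame of tray between 0.0677 and 0.0797 m and z of diagonal_c in the frame of tray between 0.0536 and 0.0676 m and (y of diagonal_c in the frame of tray between -0.072 and -0.048 m or y of diagonal_c in the frame of tray between -0.012 and 0.012 m or y of diagonal_c in the frame of tray between 0.048 and 0.072 m) and x of filter_c in the frame of tray between 0.0677 and 0.0797 m and z of filter_c in the frame of tray between 0.0536 and 0.0676 m and (y of filter_c in the frame of tray between -0.072 and -0.048 m or y of filter_c in the frame of tray between -0.012 and 0.012 m or y of filter_c in the frame of tray between 0.048 and 0.072 m)), for 0.3 s.
3. the rod is through both eyelets again (y of rod_tip in the frame of tray below -0.106 m and x of rod_tip in the frame of tray between 0.0161 and 0.0401 m and z of rod_tip in the frame of tray between 0.0559 and 0.0799 m and x of rod_grip in the frame of tray between 0.0121 and 0.0441 m and z of rod_grip in the frame of tray between 0.0519 and 0.0839 m), for 0.2 s.
At the end, for the whole second after the job is handed in: Every caddy that is present stands upright in a lane of its own, within 6 mm of touching the back stop; the rod passes through both eyelets with its tip at least 12 mm beyond the far eyelet plate; all released and at rest (all of step 2 and all of step 3 and linear speed of rod below 0.03 m/s).
It fails at once if an eyecup is moved more than 30 mm (distance of eyecup_a from where it was at the start of the episode above 0.03 m).
It fails at once if an eyecup is moved more than 30 mm (distance of eyecup_b from where it was at the start of the episode above 0.03 m).
It fails at once if the battery box is moved more than 30 mm (distance of battery from where it was at the start of the episode above 0.03 m).
Of canister, eyepiece, diagonal, filter only 2 to 3 are there at a start; the rules pass over those that are not, and their reading is None.
At some moment in a run one of canister, eyepiece, diagonal, filter may be knocked a few centimetres aside while the robot is not near it.
It also fails if it takes over 210 s, if anything falls off the work surface, if the arm or the gripper's body presses on something with over 40 N, if the wrist force passes 120 N, or if a joint passes its speed limit or range.

## Robot

A 6-joint arm with a two-finger parallel gripper is mounted at the origin on the work surface. World frame = base frame: x ahead of the robot, y to its left, z up, the work surface at z = 0. Lengths are in m, angles in rad, forces in N, time in s.
With the tool pointing down it reaches from about 0.35 to 0.875 m from the base axis. Payload 15.5 kg.
Tool frame: the origin (TCP) lies midway between the tips of the shut fingers; the grasp point (between the pads) lies 19 mm behind it (manip.grip_point_offset is the distance from the TCP to the grasp point, in m); z points along the fingers, y is the line along which they close (so a half turn about z gives the same grasp; the last joint's range is limited). The gripper opens to 85 mm and grips with 20 to 120 N. Pads are 22 mm wide; open, the fingers measure 114 mm over their backs; the gripper's body (76 mm by 85 mm) begins 54 mm behind the grasp point. The pads swing forward as they close: fully open they stand 13 mm farther back than shut.
Start: joints at [1.222, 0.494, 1.345, -0, 1.302, -0.096], TCP at [0.156, 0.605, 0.231] pointing down, gripper open.
Joint ranges: [-2.91, 2.91], [-0.82, 2.16], [0.22, 2.67], [-1.22, 4.37], [0.12, 2.79], [-3.08, 3.08]. Speed limits (rad/s): [1.89, 1.89, 2.57, 3.01, 3.01, 3.01].

## Interface

Orientations are given as a unit quaternion [x, y, z, w].
In Python, from workcell import manip, snapshot, camera_params, job gives the robot as it stands.
- The arm moves only by the shell command python3 -m creep 'ROWS' [OPENING]. ROWS is JSON, a list of rows, each an object with "linear": the shift along the world's x, y, z as a fraction of full scale, a list of three; "angular": the turn, a rotation vector about the world's x, y, z as a fraction of full scale, a list of three. In form: [{"linear": [tx, ty, tz], "angular": [ax, ay, az]}, ...]. A call has 1 to 10 rows; each row is the pose to reach, as a shift and turn from the pose commanded when the call began; what a row does not reach only later rows make up. Full scale, the value 1, is 0.1 m for a shift and 120 degrees for a turn. A row lasts 1/12 s, in which the tool goes at most 41.7 mm and 7.16 degrees, less where a joint would pass 70% of its speed; a pose out of reach is approached as far as the arm can. A call with a number of a shift or a turn outside -1 to 1 is refused whole. A call with a gripper value outside its range is refused whole. OPENING is the closure, from 0 (fully open) to 1 (shut), set as the call begins (- or left out, the last holds). The fingers move at their own pace and stop on an object; the grip force is fixed at half the most. Time passes only in rows, so rows that repeat a pose let the fingers close. It gives the time, the measured TCP pose, the force, the opening and the grip force at its end, in the units of the state.
- manip.observe(): the state, without advancing time (a new reading comes with each control period).
- snapshot(name): name is "scene" or "top" or "wrist"; returns (picture, depth): 420x560x3 uint8, red, green, blue; 420x560 float32, m along the optical axis (not along the pixel's ray), 0 where there is no reading.
- camera_params(name): a dict with "mtx" (3x3 intrinsics, pixels), "dist_coeffs" ([k1, k2, p1, p2, k3] as OpenCV has them; the pictures are not rectified), "cam_to_world" (4x4, takes a point from camera to world coordinates); the wrist camera has in their place "T_tool_cam" (4x4, takes a point from camera to tool coordinates, whose origin is the TCP and whose axes are the flange's). Camera axes: x right, y down, z forward; pixel columns grow to the right and rows downward; lengths in m; the calibration is good to about 2 mm. A picture is of the moment at which its call begins: read the wrist's pose just before it. camera_params takes no time and is no camera call.
- job.close_job(): hands the job in; it is judged then, once.
The state is a dict: "clock": time; "q": joint angles; "joint_velocities": joint speeds; "effort": joint torques, N m; "tcp_pos": TCP position; "tcp_rot": TCP orientation; "contact_force": force on the tool from outside, world axes, zero at the start; "ft_torque": the same for the moment, N m; "finger_gap": finger opening in m; "grasp_force": force on a finger pad.
Only numpy, scipy, OpenCV 4.12 (cv2) and the standard library are available. Lean on these libraries where they do the work, as an engineer would, in place of code of your own. Each camera call takes 0.05 s, during which the arm holds its last target. There are 200 camera calls.

## Working session

There is one attempt and no reset: what is moved stays moved. The work goes in short steps, Python scripts to look and compute and a shell command to move; the robot and the scene stay as the last step left them, time stands still between calls to the robot, and variables do not carry over. Pictures are saved under pics/ and viewed, at most 14 in all, crops included, and the job is handed in when it is done.

```bash
mkdir -p pics; ls
cat > h.py <<'E'
import numpy as np, cv2
from workcell import manip, snapshot, camera_params, job
def snap(n,tag):
    s=manip.observe(); im,d=snapshot(n); cv2.imwrite(f'pics/{tag}.png',im[:,:,::-1]); np.savez(f'pics/{tag}.npz',im=im,d=d,p=s['tcp_pos'],r=s['tcp_rot']); return im,d,s
E
python3 - <<'E'
from h import *
for n in ['scene','top','wrist']: snap(n,n+'0')
for n in ['scene','top','wrist']:
    print(n,{k:np.round(v,4).tolist() for k,v in camera_params(n).items()})
print(manip.observe(), manip.grip_point_offset)
a=np.hstack([cv2.imread('pics/scene0.png')]);
E
```

```text
pics
scene {'mtx': [[477.1973, 0.0, 279.2022], [0.0, 477.1973, 210.1357], [0.0, 0.0, 1.0]], 'dist_coeffs': [0.0212, 0.0, 0.0, 0.0, 0.0], 'cam_to_world': [[0.8239, 0.375, -0.425, 1.0595], [0.5665, -0.5673, 0.5977, -0.8202], [-0.017, -0.7331, -0.6799, 0.9181], [0.0, 0.0, 0.0, 1.0]]}
top {'mtx': [[509.21, 0.0, 281.2738], [0.0, 509.21, 211.9895], [0.0, 0.0, 1.0]], 'dist_coeffs': [0.0101, 0.0, 0.0, 0.0, 0.0], 'cam_to_world': [[-0.0303, -0.9879, 0.152, 0.3834], [-0.9994, 0.0326, 0.0122, -0.0837], [-0.017, -0.1516, -0.9883, 1.2334], [0.0, 0.0, 0.0, 1.0]]}
wrist {'mtx': [[330.2236, 0.0, 275.4459], [0.0, 330.2236, 209.9277], [0.0, 0.0, 1.0]], 'dist_coeffs': [-0.0808, 0.0, 0.0, 0.0, 0.0], 'T_tool_cam': [[-0.0002, -0.9471, -0.3209, 0.0837], [1.0, -0.0002, -0.0001, -0.0002], [0.0, -0.3209, 0.9471, -0.142], [0.0, 0.0, 0.0, 1.0]]}
{'clock': 0.15, 'q': array([ 1.22247950e+00,  4.94030602e-01,  1.34593407e+00,  9.27768650e-07,
        1.30252862e+00, -9.54946310e-02]), 'joint_velocities': array([ 4.08387631e-04, -4.32759061e-04, -2.92777942e-03, -7.21659560e-04,
       -2.40327318e-03,  1.50800390e-05]), 'effort': array([ 1.04513929e-03, -8.82540536e+01, -3.84064794e+01, -1.30811918e-05,
        6.98207863e-03,  1.04640967e-04]), 'tcp_pos': array([0.15624101, 0.60489018, 0.23086191]), 'tcp_rot': array([ 1.26074806e-01,  9.92020635e-01, -4.39182043e-04, -9.95473034e-05]), 'contact_force': array([-0.14012996,  0.30785473, -0.94679017]), 'ft_torque': array([ 0.02105372, -0.03085179,  0.01889411]), 'grasp_force': 0.0, 'finger_gap': 0.08600029877976922} 0.0187
```

View pics/scene0.png

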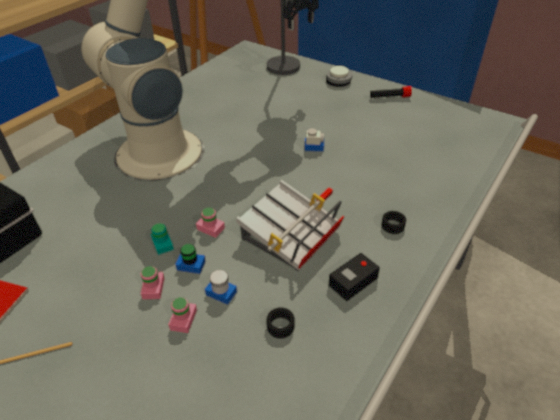

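View pics/top0.png

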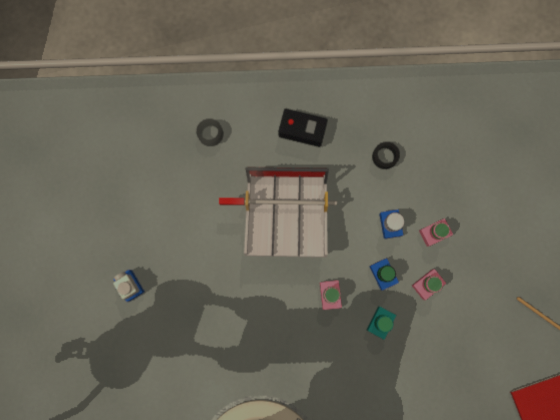

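```bash
cat >> h.py <<'E'
def cloud(n,tag):
    z=np.load(f'pics/{tag}.npz'); im,d=z['im'],z['d']; c=camera_params(n)
    K=np.array(c['mtx']); h,w=d.shape; u,v=np.meshgrid(np.arange(w),np.arange(h))
    p=cv2.undistortPoints(np.stack([u,v],-1).reshape(-1,1,2).astype(np.float64),K,np.array(c['dist_coeffs'])).reshape(h,w,2)
    P=np.dstack([p,np.ones((h,w))])*d[...,None]
    if n=='wrist':
        from scipy.spatial.transform import Rotation as R
        T=np.eye(4);T[:3,:3]=R.from_quat(z['r']).as_matrix();T[:3,3]=z['p'];T=T@np.array(c['T_tool_cam'])
    else: T=np.array(c['cam_to_world'])
    return im,cv2.cvtColor(im,cv2.COLOR_RGB2HSV),P@T[:3,:3].T+T[:3,3]
def comps(m,mn=25):
    n,l,s,c=cv2.connectedComponentsWithStats(m.astype(np.uint8))
    return [(l==i,c[i],s[i,4]) for i in range(1,n) if s[i,4]>=mn]
E
python3 - <<'E'
from h import *
im,H,P=cloud('top','top0')
h,s,v=cv2.split(H)
for nm,m in dict(blue=(h>105)&(h<125)&(s>150)&(v>60),red=((h<5)|(h>174))&(s>190)&(v>90),brass=(h>15)&(h<30)&(s>150)&(v>110)).items():
    for mm,c,a in comps(m,15):
        q=P[mm]; q=q[q[:,2]>-.05]
        if len(q)<10 : continue
        t=q[q[:,2]>np.percentile(q[:,2],85)-.006]
        r=cv2.minAreaRect((t[:,:2]*1000).astype(np.float32))
        print(nm,c.round(),a,'med',np.median(q,0).round(4),'z95',np.percentile(q[:,2],95).round(4),'rect',np.round(r[0],1),np.round(r[1],1),round(r[2],1))
for (x,y) in [(100,100),(200,330),(460,150),(286,250),(286,183),(393,222),(386,273),(127,286),(255,202)]: print((x,y),P[y,x].round(4))
a=cv2.imread('pics/top0.png')
g=[cv2.resize(a[y-25:y+25,x-33:x+33],(396,300),interpolation=cv2.INTER_CUBIC) for x,y in [(393,222),(385,273),(127,286),(382,322)]]
cv2.imwrite('pics/crop.png',np.vstack([np.hstack(g[:2]),np.hstack(g[2:])]))
E
```

```text
blue [389. 226.] 186 med [ 0.5143 -0.3198  0.0248] z95 0.029 rect [ 479.1 -212.6] [ 66.7 314.1] 24.6
blue [382. 274.] 230 med [ 0.41   -0.2978  0.0247] z95 0.0293 rect [ 387. -210.] [ 63.6 244.7] 16.2
blue [134. 286.] 77 med [0.4016 0.284  0.0239] z95 0.0279 rect [406.9 284.2] [68.3 35.8] 3.2
red [290. 121.] 21 med [ 0.7874 -0.097   0.0483] z95 0.0518 rect [787.3 -97.9] [10.7 10.5] 34.5
red [295. 173.] 193 med [ 0.6597 -0.1046  0.0384] z95 0.0479 rect [ 533.6 -125.3] [284.  128.3] 8.8
red [228. 201.] 103 med [0.5924 0.0533 0.0719] z95 0.0749 rect [500.  -17.8] [265.2  36.5] 37.3
red [539. 401.] 1567 med [ 0.1199 -0.6419  0.013 ] z95 0.0171 rect [ 219.  -377.9] [663.8 116.9] 70.8
brass [326. 201.] 44 med [ 0.5838 -0.1722  0.087 ] z95 0.0936 rect [ 585.4 -172.1] [ 5.3 30.2] 86.6
(100, 100) [0.8753 0.383  0.004 ]
(200, 330) [ 0.2964  0.1332 -0.0022]
(460, 150) [ 0.7129 -0.5146  0.004 ]
(286, 250) [ 0.4746 -0.0774  0.0654]
(286, 183) [ 0.6396 -0.0823  0.0266]
(393, 222) [ 0.5315 -0.3262  0.0639]
(386, 273) [ 0.4152 -0.3023  0.067 ]
(127, 286) [0.4041 0.2878 0.0642]
(255, 202) [ 0.588  -0.009   0.0694]
```

View pics/crop.png

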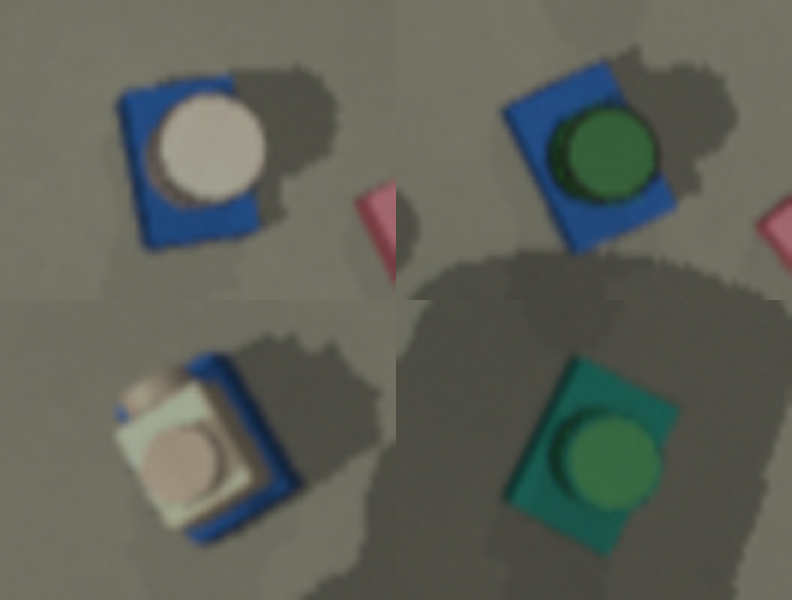

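Candidates: blue-block parts at (393,222) canister, (385,273) filter with black cell, (127,286) diagonal are the caddies. The turquoise part at (382,322) and the three pink ones at (440,231), (432,283) and (331,295) are look-alikes. The crop confirms this. Next I measure the tray pose.

```bash
cat >> h.py <<'E'
def cast(n,uv,z,tag=None):
    c=camera_params(n); K=np.array(c['mtx'])
    p=cv2.undistortPoints(np.array(uv,float).reshape(-1,1,2),K,np.array(c['dist_coeffs'])).reshape(-1,2)
    if n=='wrist':
        from scipy.spatial.transform import Rotation as R
        f=np.load(f'pics/{tag}.npz');T=np.eye(4);T[:3,:3]=R.from_quat(f['r']).as_matrix();T[:3,3]=f['p'];T=T@np.array(c['T_tool_cam'])
    else: T=np.array(c['cam_to_world'])
    d=np.c_[p,np.ones(len(p))]@T[:3,:3].T
    return T[:3,3]+d*((z-T[2,3])/d[:,2])[:,None]
E
python3 - <<'E'
from h import *
im,H,P=cloud('top','top0')
h,s,v=cv2.split(H)
mm=[m for m,c,a in comps(((h<5)|(h>174))&(s>190)&(v>90),60) if abs(c[0]-228)<8][0]
ys,xs=np.nonzero(mm); q=cast('top',np.c_[xs,ys],.0708)
r=cv2.minAreaRect((q[:,:2]*1000).astype(np.float32)); print('handle',r)
# shaft: bright thin ridge in columns 252..322 near row 202
pts=[]
for x in range(258,320):
    col=P[190:215,x,2]; k=[i for i in range(25) if col[i]>.058]
    if 2<=len(k)<=9: pts.append((x,190+np.mean(k)))
pts=np.array(pts); q=cast('top',pts,.066); f=np.polyfit(q[:,1],q[:,0],1); print(len(pts),'shaft yaw dev deg',np.degrees(np.arctan(f[0])),'x at y=-.077',np.polyval(f,-.077), 'rms',np.std(q[:,0]-np.polyval(f,q[:,1])))
b=(h>12)&(h<32)&(s>110)&(v>90)
for m,c,a in comps(b,12):
    if 235<c[0]<340 and 170<c[1]<230:
        yy,xx=np.nonzero(m);q=cast('top',np.c_[xx,yy],.087);print('brass',c,a,q[:,:2].min(0),q[:,:2].max(0),P[m].mean(0))
a=cv2.imread('pics/top0.png')[155:270,215:350]; cv2.imwrite('pics/tray.png',cv2.resize(a,None,fx=5,fy=5,interpolation=cv2.INTER_CUBIC))
E
```

```text
handle ((593.3184814453125, 52.40460205078125), (39.76253128051758, 11.789865493774414), 88.09623718261719)
62 shaft yaw dev deg 2.3447878661279082 x at y=-.077 0.5877676569491169 rms 0.0017427275826124883
brass [246.66666667 200.05263158] 57 [0.56920485 0.00545482] [0.61118328 0.01284122] [0.5912357  0.00938761 0.08039246]
brass [325.64705882 201.58823529] 68 [ 0.55879985 -0.17547757] [ 0.60275756 -0.16673533] [ 0.58159925 -0.17193553  0.08008857]
```

View pics/tray.png

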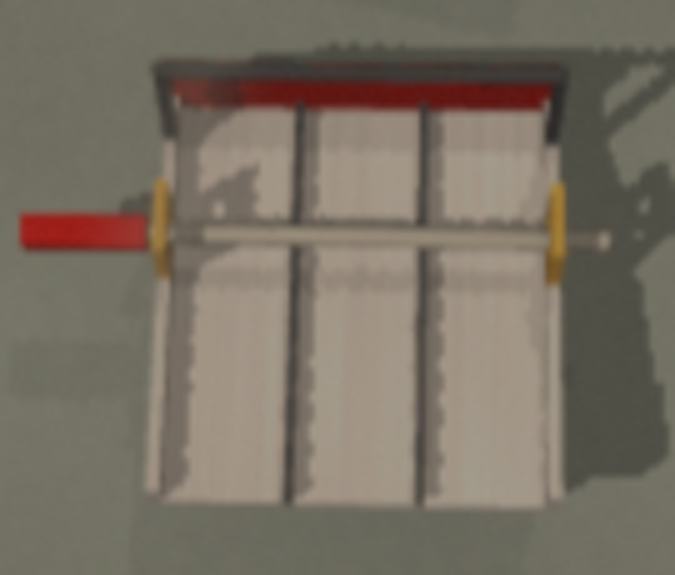

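The tray crop shows the handle at the left, brass plates at crop (160,228) and (556,232), and the shaft tip at (603,240). Yaw is about −2.5°. Moving the wrist camera over the rod side.

```bash
for i in 1 2 3 4 5; do python3 -m creep '[{"linear":[0.22,-0.24,0],"angular":[0,0,-0.033]},{"linear":[0.44,-0.48,0.01],"angular":[0,0,-0.066]},{"linear":[0.66,-0.72,0.02],"angular":[0,0,-0.1]},{"linear":[0.87,-0.95,0.04],"angular":[0,0,-0.133]}]' 0 | tail -c 400; done
python3 -m creep '[{"linear":[0,0,0],"angular":[0,0,0]},{"linear":[0,0,0],"angular":[0,0,0]},{"linear":[0,0,0],"angular":[0,0,0]}]'
python3 - <<'E'
from h import *
snap('wrist','w1')
E
```

```text
clock: 0.48
tcp_pos: [0.2439, 0.5087, 0.2349]
tcp_rot: [0.264, 0.965, -0.0, -0.0]
contact_force: [0.9, -0.0, 1.1]
finger_gap: 0.0853
grasp_force: 0.0
clock: 0.82
tcp_pos: [0.331, 0.4136, 0.2391]
tcp_rot: [0.396, 0.918, -0.0, -0.0]
contact_force: [0.6, 1.2, 0.7]
finger_gap: 0.0851
grasp_force: 0.0
clock: 1.15
tcp_pos: [0.4181, 0.3186, 0.2431]
tcp_rot: [0.519, 0.855, -0.0, -0.0]
contact_force: [0.2, 0.7, -0.4]
finger_gap: 0.0852
grasp_force: 0.0
clock: 1.48
tcp_pos: [0.5051, 0.2236, 0.2471]
tcp_rot: [0.633, 0.774, -0.0, -0.0]
contact_force: [-0.4, 0.5, 0.3]
finger_gap: 0.0852
grasp_force: 0.0
clock: 1.82
tcp_pos: [0.5921, 0.1286, 0.251]
tcp_rot: [0.734, 0.679, -0.0, -0.0]
contact_force: [0.2, 0.2, 0.3]
finger_gap: 0.0855
grasp_force: 0.0
clock: 2.07
tcp_pos: [0.5908, 0.1303, 0.2509]
tcp_rot: [0.733, 0.68, -0.0, -0.0]
contact_force: [-0.3, 0.7, 0.1]
finger_gap: 0.0854
grasp_force: 0.0
```

View pics/w1.png

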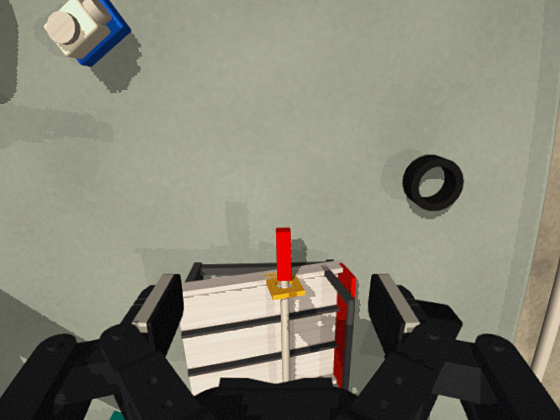

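Run:
```python
from h import *
im,H,P=cloud('wrist','w1'); h,s,v=cv2.split(H)
red=((h<6)|(h>174))&(s>150)&(v>70)
for m,c,a in comps(red,60):
    yy,xx=np.nonzero(m); print(c,a,P[m].mean(0).round(4))
    if abs(c[0]-284)<6:
        pts=[(np.mean(xx[yy==y]),y) for y in range(yy.min()+6,yy.max()-3)]
        q=cast('wrist',pts,.0708,'w1'); f=np.polyfit(q[:,1],q[:,0],1)
        e=cast('wrist',[(np.mean(xx[yy==yy.max()]),yy.max()+.5),(np.mean(xx[yy==yy.min()]),yy.min()-.5)],.0708,'w1')
        print('handle ends',e.round(4),'yawdev',np.degrees(np.arctan(f[0])),'zmed',np.median(P[m][:,2]))
b=(h>12)&(h<32)&(s>110)&(v>90)
for m,c,a in comps(b,40): 
    yy,xx=np.nonzero(m);print('brass',c,a,P[m].mean(0).round(4),P[m].min(0).round(4),P[m].max(0).round(4))
# tray near-cheek edge & stop via cloud: +y cheek top points
# shaft
pts=[]
for y in range(300,372):
    g=im[y,265:305].mean(1); z=P[y,265:305,2]; k=np.nonzero(z>.056)[0]
    if 4<len(k)<14: pts.append((265+k.mean(),y))
q=cast('wrist',pts,.066,'w1'); f=np.polyfit(q[:,1],q[:,0],1); print(len(pts),'shaft',np.degrees(np.arctan(f[0])),'x@-.05',np.polyval(f,-.05),np.std(q[:,0]-np.polyval(f,q[:,1])))
# blue
for m,c,a in comps((h>105)&(h<125)&(s>150)&(v>60),60): print('blue',c,a,P[m].mean(0).round(4))
```

```text
[283.25823452 253.59025033] 759 [0.5922 0.0533 0.0708]
handle ends [[0.5898 0.0204 0.0708]
 [0.5935 0.0839 0.0708]] yawdev 2.896333366421497 zmed 0.06966360339021366
[347.5988024  280.32934132] 334 [0.666  0.0024 0.0502]
[339.60993789 339.45341615] 805 [ 0.6579 -0.095   0.0403]
brass [283.58702532 287.30537975] 632 [0.5898 0.0137 0.0738] [ 0.5672 -0.0102  0.0361] [0.612  0.0168 0.0913]
72 shaft 2.771071088791954 x@-.05 0.5874385394422594 0.0006409809548210328
blue [107.35410485  35.90999011] 1011 [0.4229 0.2933 0.0187]
```

```bash
python3 -m creep '[{"linear":[0,-0.2,-0.2],"angular":[0,0,0.013]},{"linear":[0.01,-0.5,-0.5],"angular":[0,0,0.013]},{"linear":[0.01,-0.78,-0.8],"angular":[0,0,0.013]},{"linear":[0.01,-0.78,-1],"angular":[0,0,0.013]}]' 0 >/dev/null
python3 -m creep '[{"linear":[0,0,-0.3],"angular":[0,0,0]},{"linear":[0,0,-0.6],"angular":[0,0,0]},{"linear":[0,0,-0.9],"angular":[0,0,0]},{"linear":[0,0,-1],"angular":[0,0,0]},{"linear":[0,0,-1],"angular":[0,0,0]},{"linear":[0,0,-1],"angular":[0,0,0]}]'
python3 -m creep '[{"linear":[0,0,-0.07],"angular":[0,0,0]},{"linear":[0,0,-0.07],"angular":[0,0,0]},{"linear":[0,0,-0.07],"angular":[0,0,0]},{"linear":[0,0,-0.07],"angular":[0,0,0]},{"linear":[0,0,-0.07],"angular":[0,0,0]},{"linear":[0,0,-0.07],"angular":[0,0,0]},{"linear":[0,0,-0.07],"angular":[0,0,0]},{"linear":[0,0,-0.07],"angular":[0,0,0]},{"linear":[0,0,-0.07],"angular":[0,0,0]},{"linear":[0,0,-0.07],"angular":[0,0,0]}]' 1
```

```text
clock: 2.95
tcp_pos: [0.5923, 0.0527, 0.052]
tcp_rot: [0.723, 0.69, -0.0, -0.0]
contact_force: [0.1, 0.5, 0.2]
finger_gap: 0.0853
grasp_force: 0.0
clock: 3.78
tcp_pos: [0.5926, 0.0521, 0.0446]
tcp_rot: [0.724, 0.69, 0.0, 0.0]
contact_force: [0.1, -0.3, 5.8]
finger_gap: 0.0151
grasp_force: 61.6
```

```bash
python3 -m creep '[{"linear":[0,0,0.02],"angular":[0,0,0]},{"linear":[0,0,0.04],"angular":[0,0,0]},{"linear":[0.01,0.1,0.04],"angular":[0,0,0]},{"linear":[0.01,0.25,0.04],"angular":[0,0,0]},{"linear":[0.02,0.4,0.04],"angular":[0,0,0]},{"linear":[0.03,0.55,0.04],"angular":[0,0,0]},{"linear":[0.03,0.7,0.04],"angular":[0,0,0]},{"linear":[0.04,0.85,0.04],"angular":[0,0,0]},{"linear":[0.05,1,0.04],"angular":[0,0,0]}]' 1
python3 -m creep '[{"linear":[0.01,0.2,0],"angular":[0,0,0]},{"linear":[0.02,0.4,0],"angular":[0,0,0]},{"linear":[0.03,0.6,0],"angular":[0,0,0]},{"linear":[0.04,0.8,0],"angular":[0,0,0]},{"linear":[0.05,1,0],"angular":[0,0,0]}]'
python3 -m creep '[{"linear":[0.01,0.15,0],"angular":[0,0,0]},{"linear":[0.02,0.3,0],"angular":[0,0,0]},{"linear":[0.03,0.5,0],"angular":[0,0,0]},{"linear":[0.03,0.6,0],"angular":[0,0,0]},{"linear":[0.03,0.6,0],"angular":[0,0,0]},{"linear":[0.03,0.6,0],"angular":[0,0,0]},{"linear":[0.03,0.6,0],"angular":[0,0,0]}]'
python3 - <<'E'
from h import *
snap('wrist','w2'); snap('scene','s2')
a=cv2.imread('pics/w2.png'); b=cv2.imread('pics/s2.png')[120:330,160:440]
cv2.imwrite('pics/v2.png',np.hstack([a[:,:],cv2.resize(b,(560,420))])[:, :][:, :].copy() if 0 else np.vstack([cv2.resize(a,(400,300)),cv2.resize(b,(400,300))]))
E
```

```text
clock: 4.53
tcp_pos: [0.5972, 0.1537, 0.0482]
tcp_rot: [0.724, 0.69, -0.0, -0.0]
contact_force: [0.2, -0.8, -1.7]
finger_gap: 0.0147
grasp_force: 60.6
clock: 4.95
tcp_pos: [0.6022, 0.2541, 0.0483]
tcp_rot: [0.724, 0.69, -0.0, -0.0]
contact_force: [-0.1, -0.9, -1.1]
finger_gap: 0.0148
grasp_force: 60.6
clock: 5.53
tcp_pos: [0.6052, 0.3114, 0.0482]
tcp_rot: [0.724, 0.69, -0.0, 0.0]
contact_force: [0.3, -0.3, -0.5]
finger_gap: 0.0149
grasp_force: 60.6
```

View pics/v2.png

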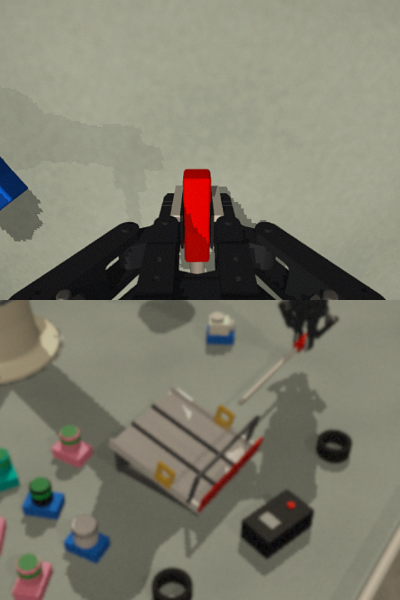

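Rod is out and held level by its handle, with the tip clear of the tray. Laying it down here.

```bash
python3 -m creep '[{"linear":[0,0,-0.15],"angular":[0,0,0]},{"linear":[0,0,-0.3],"angular":[0,0,0]},{"linear":[0,0,-0.4],"angular":[0,0,0]},{"linear":[0,0,-0.45],"angular":[0,0,0]},{"linear":[0,0,-0.45],"angular":[0,0,0]}]' 1
python3 -m creep '[{"linear":[0,0,0],"angular":[0,0,0]},{"linear":[0,0,0],"angular":[0,0,0]},{"linear":[0,0,0],"angular":[0,0,0]},{"linear":[0,0,0],"angular":[0,0,0]},{"linear":[0,0,0],"angular":[0,0,0]},{"linear":[0,0,0],"angular":[0,0,0]}]' 0
python3 -m creep '[{"linear":[0,0,0.3],"angular":[0,0,0]},{"linear":[0,0,0.6],"angular":[0,0,0]},{"linear":[0,0,1],"angular":[0,0,0]}]' 
python3 -m creep '[{"linear":[-0.2,0,0.3],"angular":[0,0,0]},{"linear":[-0.5,-0.1,0.6],"angular":[0,0,0]},{"linear":[-0.8,-0.1,1],"angular":[0,0,0]}]' 
python3 -m creep '[{"linear":[-0.3,0,0.2],"angular":[0,0,0]},{"linear":[-0.6,0,0.4],"angular":[0,0,0]},{"linear":[-0.9,0,0.4],"angular":[0,0,0]},{"linear":[-0.9,0,0.4],"angular":[0,0,0]},{"linear":[-0.9,0,0.4],"angular":[0,0,0]},{"linear":[-0.9,0,0.4],"angular":[0,0,0]}]'
python3 - <<'E'
from h import *
snap('wrist','w3')
E
```

```text
clock: 6.05
tcp_pos: [0.6048, 0.3115, 0.0021]
tcp_rot: [0.724, 0.69, -0.001, -0.0]
contact_force: [-1.3, -0.1, -0.7]
finger_gap: 0.0149
grasp_force: 60.6
clock: 6.55
tcp_pos: [0.6054, 0.3122, 0.0036]
tcp_rot: [0.724, 0.69, 0.0, 0.0]
contact_force: [0.9, -0.6, -0.0]
finger_gap: 0.0843
grasp_force: 0.0
clock: 6.8
tcp_pos: [0.604, 0.3116, 0.1025]
tcp_rot: [0.724, 0.69, -0.002, -0.001]
contact_force: [0.2, 0.3, 0.2]
finger_gap: 0.0854
grasp_force: 0.0
clock: 7.05
tcp_pos: [0.5299, 0.301, 0.1958]
tcp_rot: [0.724, 0.69, -0.001, -0.0]
contact_force: [0.3, 0.8, -1.1]
finger_gap: 0.0856
grasp_force: 0.0
clock: 7.55
tcp_pos: [0.4418, 0.3024, 0.2354]
tcp_rot: [0.724, 0.69, 0.0, 0.0]
contact_force: [0.2, 0.9, -1.0]
finger_gap: 0.0855
grasp_force: 0.0
```

View pics/w3.png

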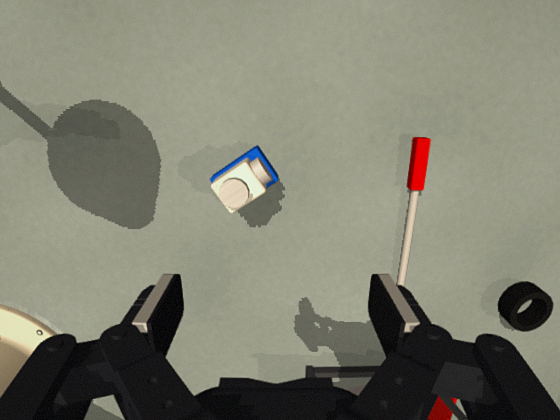

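```bash
cat >> h.py <<'E'
def rects(n,tag,win):
    im,H,P=cloud(n,tag); h,s,v=cv2.split(H); x0,y0,x1,y1=win
    W=np.zeros(h.shape,bool); W[y0:y1,x0:x1]=1
    print('max z',np.percentile(P[...,2][W],99.5))
    for nm,m,z in [('blue',(h>105)&(h<125)&(s>130)&(v>40),.024),('z50',(P[...,2]>.043)&(P[...,2]<.0585),.054),('z64',P[...,2]>.0595,.064)]:
        cs=comps(m&W,20)
        if not cs: continue
        mm=np.any([c[0] for c in cs],0)
        yy,xx=np.nonzero(mm); q=cast(n,np.c_[xx,yy],z,tag)[:,:2]*1000
        r=cv2.minAreaRect(q.astype(np.float32)); (cx,cy),rad=cv2.minEnclosingCircle(q.astype(np.float32))
        print(nm,mm.sum(),'rect',np.round(r[0],1),np.round(r[1],1),round(r[2],1),'circ',round(cx,1),round(cy,1),round(rad,1),'corners',cv2.boxPoints(r).round().tolist(),'zmed',np.median(P[mm][:,2]).round(4))
E
python3 - <<'E'
from h import *
rects('wrist','w3',(195,130,295,225))
im,H,P=cloud('wrist','w3')
for p in [(235,193),(264,170),(250,190),(262,158),(240,163),(150,300),(300,100)]: print(p,P[p[1],p[0]].round(4))
a=cv2.imread('pics/w3.png')[130:225,195:295]; cv2.imwrite('pics/c3.png',cv2.resize(a,None,fx=6,fy=6,interpolation=cv2.INTER_CUBIC))
E
```

```text
max z 0.06544033502025322
blue 505 rect [406.4 303.7] [64.8 44.3] 30.4 circ 405.8 305.2 37.0 corners [[367.0, 306.0], [390.0, 268.0], [446.0, 301.0], [423.0, 339.0]] zmed 0.0228
z50 1182 rect [407.1 304.1] [56.5 37.7] 31.2 circ 405.8 303.7 31.3 corners [[373.0, 306.0], [393.0, 273.0], [441.0, 303.0], [421.0, 335.0]] zmed 0.0526
z64 683 rect [399.1 299.3] [28.6 28.9] 87.2 circ 398.9 299.2 15.2 corners [[384.0, 286.0], [413.0, 284.0], [414.0, 313.0], [385.0, 314.0]] zmed 0.0632
(235, 193) [0.4004 0.2978 0.0621]
(264, 170) [0.4301 0.3176 0.0527]
(250, 190) [0.4147 0.2978 0.0532]
(262, 158) [0.4274 0.325  0.0246]
(240, 163) [0.4053 0.3237 0.0412]
(150, 300) [0.3934 0.3151 0.2712]
(300, 100) [ 0.4716  0.3827 -0.0018]
```

View pics/c3.png

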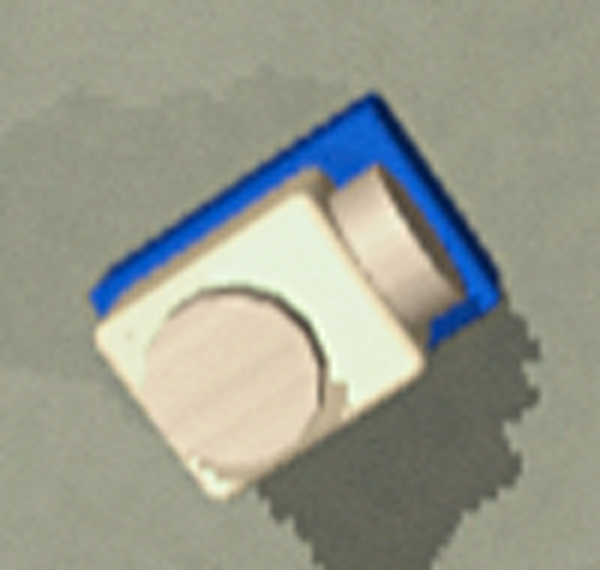

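The crop shows the diagonal's blue block measured at 64.8 × 44.3 mm, which matches. Centre is (0.406, 0.304), long axis 30.4°. Picking it across its width.

```bash
python3 -m creep '[{"linear":[-0.1,0,0],"angular":[0,0,0.059]},{"linear":[-0.2,0,0],"angular":[0,0,0.118]},{"linear":[-0.35,0.01,0],"angular":[0,0,0.177]},{"linear":[-0.35,0.01,0],"angular":[0,0,0.236]},{"linear":[-0.35,0.01,0],"angular":[0,0,0.295]},{"linear":[-0.35,0.01,0],"angular":[0,0,0.354]},{"linear":[-0.35,0.01,0],"angular":[0,0,0.413]},{"linear":[-0.35,0.01,0],"angular":[0,0,0.472]},{"linear":[-0.35,0.01,0],"angular":[0,0,0.513]}]' 0 >/dev/null
python3 -m creep '[{"linear":[0,0,-0.1],"angular":[0,0,0.059]},{"linear":[0,0,-0.2],"angular":[0,0,0.118]},{"linear":[0,0,-0.3],"angular":[0,0,0.177]},{"linear":[0,0,-0.4],"angular":[0,0,0.236]},{"linear":[0,0,-0.5],"angular":[0,0,0.295]},{"linear":[0,0,-0.6],"angular":[0,0,0.354]},{"linear":[0,0,-0.7],"angular":[0,0,0.413]},{"linear":[0,0,-0.8],"angular":[0,0,0.472]},{"linear":[0,0,-1],"angular":[0,0,0.513]},{"linear":[0,0,-1],"angular":[0,0,0.513]}]'
python3 -c "
from h import *
s=manip.observe(); x,y=s['tcp_rot'][:2]; print(np.degrees(np.arctan2(2*y*y-1,2*x*y)),s['q'][5])"
```

```text
clock: 9.18
tcp_pos: [0.406, 0.3024, 0.1322]
tcp_rot: [-0.264, 0.965, -0.001, -0.002]
contact_force: [-1.4, -0.3, -1.4]
finger_gap: 0.0853
grasp_force: 0.0
120.61257063050931 -1.582848174179612
```

```bash
python3 -m creep '[{"linear":[0,0.01,-0.3],"angular":[0,0,0]},{"linear":[0,0.01,-0.6],"angular":[0,0,0]},{"linear":[0,0.01,-0.9],"angular":[0,0,0]},{"linear":[0,0.01,-1],"angular":[0,0,0]},{"linear":[0,0.01,-1],"angular":[0,0,0]}]' 0
python3 -m creep '[{"linear":[0,0,-0.11],"angular":[0,0,0]},{"linear":[0,0,-0.11],"angular":[0,0,0]},{"linear":[0,0,-0.11],"angular":[0,0,0]}]'
python3 -m creep '[{"linear":[0,0,0],"angular":[0,0,0]},{"linear":[0,0,0],"angular":[0,0,0]},{"linear":[0,0,0],"angular":[0,0,0]},{"linear":[0,0,0],"angular":[0,0,0]},{"linear":[0,0,0],"angular":[0,0,0]},{"linear":[0,0,0],"angular":[0,0,0]},{"linear":[0,0,0],"angular":[0,0,0]}]' 1
python3 -m creep '[{"linear":[0,0,0.2],"angular":[0,0,0]},{"linear":[0,0,0.5],"angular":[0,0,0]},{"linear":[0,0,0.8],"angular":[0,0,0]},{"linear":[0,0,1],"angular":[0,0,0]},{"linear":[0,0,1],"angular":[0,0,0]}]'
```

```text
clock: 9.6
tcp_pos: [0.4059, 0.3036, 0.0335]
tcp_rot: [-0.261, 0.965, -0.001, -0.002]
contact_force: [-0.9, -0.1, 0.4]
finger_gap: 0.0853
grasp_force: 0.0
clock: 9.85
tcp_pos: [0.4071, 0.3045, 0.0253]
tcp_rot: [-0.262, 0.965, 0.0, 0.0]
contact_force: [0.9, 0.3, 0.5]
finger_gap: 0.0858
grasp_force: 0.0
clock: 10.43
tcp_pos: [0.4067, 0.3044, 0.0249]
tcp_rot: [-0.262, 0.965, 0.0, 0.0]
contact_force: [-1.4, -1.3, 12.4]
finger_gap: 0.0371
grasp_force: 60.0
clock: 10.85
tcp_pos: [0.408, 0.3052, 0.1279]
tcp_rot: [-0.262, 0.965, 0.001, 0.003]
contact_force: [2.3, 1.2, -1.8]
finger_gap: 0.0372
grasp_force: 62.0
```

```bash
for i in 1 2 3 4; do python3 -m creep '[{"linear":[0.08,-0.2,0.1],"angular":[0,0,-0.02]},{"linear":[0.15,-0.5,0.2],"angular":[0,0,-0.05]},{"linear":[0.23,-0.81,0.25],"angular":[0,0,-0.0695]}]'>/dev/null; done
python3 -m creep '[{"linear":[0,0,0],"angular":[0,0,0]},{"linear":[0,0,0],"angular":[0,0,0]},{"linear":[0,0,0],"angular":[0,0,0]}]'
python3 - <<'E'
from h import *
snap('wrist','w4')
s=manip.observe(); x,y=s['tcp_rot'][:2]; print(np.degrees(np.arctan2(2*y*y-1,2*x*y)))
E
```

```text
clock: 12.1
tcp_pos: [0.4978, -0.0196, 0.2234]
tcp_rot: [0.026, 1.0, 0.0, -0.001]
contact_force: [0.0, 0.0, -2.4]
finger_gap: 0.0368
grasp_force: 62.1
87.071663045155
```

View pics/w4.png

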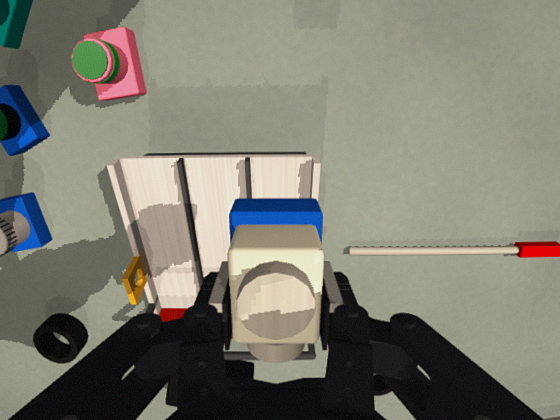

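Run:
```python
from h import *
z=np.load('pics/w4.npz'); g=z['im'].astype(int).mean(2)
for y in (162,175):
    print(y,[int(x) for x in g[y,100:330]])
q=cast('wrist',[(181,160),(247,160),(109,166),(119,163),(313,160),(321,160)],.080,'w4');print(q.round(4))
```

```text
162 [152, 154, 154, 158, 153, 157, 153, 153, 154, 152, 152, 153, 155, 155, 156, 143, 132, 126, 120, 120, 173, 198, 213, 212, 217, 216, 215, 217, 217, 221, 223, 218, 219, 219, 218, 220, 219, 217, 217, 221, 222, 220, 221, 221, 220, 218, 218, 220, 220, 221, 220, 223, 220, 219, 220, 223, 224, 221, 218, 221, 223, 224, 219, 217, 218, 218, 218, 215, 215, 221, 221, 224, 224, 222, 163, 158, 120, 58, 52, 57, 58, 47, 35, 52, 144, 214, 211, 221, 224, 222, 221, 222, 220, 223, 217, 218, 219, 222, 223, 222, 218, 215, 222, 220, 218, 219, 218, 219, 219, 216, 216, 220, 222, 220, 217, 217, 218, 220, 217, 216, 217, 219, 215, 216, 222, 224, 222, 216, 220, 218, 214, 216, 217, 221, 221, 223, 220, 199, 200, 166, 161, 160, 156, 159, 129, 72, 69, 70, 64, 54, 190, 200, 194, 212, 220, 220, 220, 219, 223, 221, 222, 216, 215, 217, 218, 215, 219, 220, 217, 218, 217, 217, 218, 218, 219, 218, 221, 219, 216, 219, 216, 217, 216, 220, 216, 211, 211, 217, 216, 216, 218, 216, 216, 219, 216, 212, 214, 219, 221, 220, 219, 223, 223, 218, 212, 185, 149, 146, 148, 150, 156, 144, 92, 117, 155, 160, 154, 155, 157, 156, 154, 148
[... 640 characters left out ...]
19, 220, 217, 218, 224, 223, 223, 222, 221, 222, 217, 218, 223, 224, 223, 223, 223, 174, 159, 164, 163, 157, 158, 159, 109, 68, 74, 71, 59, 79, 208, 203, 215, 217, 218, 222, 224, 220, 221, 224, 220, 213, 215, 217, 218, 219, 220, 220, 219, 219, 221, 218, 218, 219, 219, 221, 219, 219, 218, 217, 216, 218, 222, 218, 213, 214, 212, 218, 218, 218, 218, 218, 218, 216, 214, 217, 215, 155, 155, 156, 159, 155, 148, 149, 152, 150, 153, 153, 155, 148, 97, 113, 215, 220, 218, 215, 216, 217, 204, 146, 143, 150, 146, 144, 149, 147, 155, 155, 156]
[[ 0.4602 -0.1004  0.08  ]
 [ 0.4635 -0.0426  0.08  ]
 [ 0.4615 -0.1665  0.08  ]
 [ 0.4594 -0.1567  0.08  ]
 [ 0.4665  0.0147  0.08  ]
 [ 0.4668  0.0217  0.08  ]]
```

```bash
python3 -m creep '[{"linear":[0.1,0.01,-0.1],"angular":[0.003,0.06,0]},{"linear":[0.26,0.04,-0.3],"angular":[0.006,0.1167,0]},{"linear":[0.26,0.04,-0.6],"angular":[0.006,0.1167,0]},{"linear":[0.26,0.04,-0.9],"angular":[0.006,0.1167,0]},{"linear":[0.26,0.04,-1],"angular":[0.006,0.1167,0]},{"linear":[0.26,0.04,-1],"angular":[0.006,0.1167,0]},{"linear":[0.26,0.04,-1],"angular":[0.006,0.1167,0]}]'
python3 -c "
from h import *
from scipy.spatial.transform import Rotation as R
print(R.from_quat(manip.observe()['tcp_rot']).as_matrix().round(3))"
```

```text
clock: 12.73
tcp_pos: [0.5241, -0.0152, 0.1247]
tcp_rot: [0.025, 0.992, 0.003, -0.122]
contact_force: [0.4, 0.5, -2.1]
finger_gap: 0.0372
grasp_force: 61.7
[[-0.969  0.051 -0.243]
 [ 0.049  0.999  0.012]
 [ 0.243 -0.    -0.97 ]]
```

```bash
python3 -m creep '[{"linear":[0,0,-0.12],"angular":[0,0,0]},{"linear":[0,0,-0.25],"angular":[0,0,0]},{"linear":[0,0,-0.36],"angular":[0,0,0]},{"linear":[0,0,-0.38],"angular":[0,0,0]},{"linear":[0,0,-0.39],"angular":[0,0,0]},{"linear":[0,0,-0.4],"angular":[0,0,0]},{"linear":[0,0,-0.41],"angular":[0,0,0]}]'
```

```text
clock: 13.32
tcp_pos: [0.5249, -0.0158, 0.0839]
tcp_rot: [0.026, 0.992, 0.003, -0.121]
contact_force: [0.8, -0.4, -2.4]
finger_gap: 0.037
grasp_force: 62.0
```

```bash
python3 -m creep '[{"linear":[0,0,-0.02],"angular":[0,0,0]},{"linear":[0,0,-0.02],"angular":[0,0,0]},{"linear":[0,0,-0.02],"angular":[0,0,0]}]'
python3 -m creep '[{"linear":[0,0,0],"angular":[0,0,0]},{"linear":[0,0,0],"angular":[0,0,0]},{"linear":[0,0,0],"angular":[0,0,0]},{"linear":[0,0,0],"angular":[0,0,0]},{"linear":[0,0,0],"angular":[0,0,0]}]' 0
python3 -m creep '[{"linear":[0.07,0,0.29],"angular":[0,0,0]},{"linear":[0.15,-0.01,0.6],"angular":[0,0,0]},{"linear":[0.24,-0.01,0.97],"angular":[0,0,0]}]'
python3 -m creep '[{"linear":[-0.3,0.02,0],"angular":[0,0,0]},{"linear":[-0.6,0.03,0],"angular":[0,0,0]},{"linear":[-0.76,0.04,0],"angular":[0,0,0]},{"linear":[-0.76,0.04,0],"angular":[0,0,0]},{"linear":[-0.76,0.04,0],"angular":[0,0,0]},{"linear":[-0.76,0.04,0],"angular":[0,0,0]}]' 1
python3 - <<'E'
from h import *
snap('wrist','w5')
E
```

```text
clock: 13.57
tcp_pos: [0.5245, -0.0158, 0.0813]
tcp_rot: [0.026, 0.992, 0.003, -0.122]
contact_force: [0.1, -0.5, -2.6]
finger_gap: 0.0373
grasp_force: 62.0
clock: 13.98
tcp_pos: [0.5245, -0.0158, 0.0812]
tcp_rot: [0.026, 0.992, 0.003, -0.122]
contact_force: [0.7, 0.2, -0.3]
finger_gap: 0.0857
grasp_force: 0.0
clock: 14.23
tcp_pos: [0.5477, -0.0168, 0.1785]
tcp_rot: [0.026, 0.992, 0.003, -0.123]
contact_force: [1.5, -0.1, -0.4]
finger_gap: 0.0853
grasp_force: 0.0
clock: 14.73
tcp_pos: [0.4732, -0.0129, 0.1783]
tcp_rot: [0.026, 0.992, 0.003, -0.122]
contact_force: [0.1, 0.2, -0.5]
finger_gap: 0.0124
grasp_force: 0.0
```

View pics/w5.png

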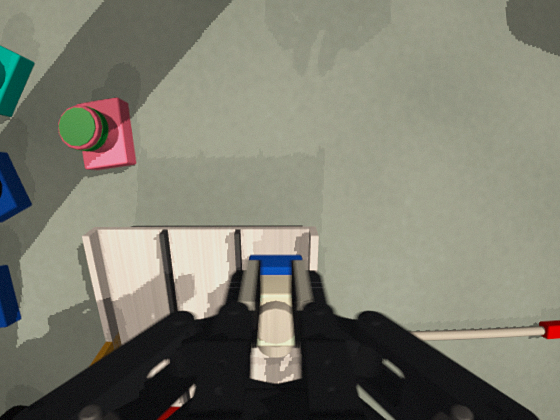

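The diagonal sits centred in the +y lane (block at columns 248–302, lane 240–310). Now pushing it.

```bash
python3 -m creep '[{"linear":[0,0,-0.3],"angular":[0,0,0]},{"linear":[0,0,-0.6],"angular":[0,0,0]},{"linear":[0,0,-0.9],"angular":[0,0,0]},{"linear":[0,0,-0.95],"angular":[0,0,0]},{"linear":[0,0,-0.95],"angular":[0,0,0]}]' 1
python3 -m creep '[{"linear":[0.1,0,-0.02],"angular":[0,0,0]},{"linear":[0.2,-0.01,-0.05],"angular":[0,0,0]},{"linear":[0.3,-0.01,-0.07],"angular":[0,0,0]},{"linear":[0.4,-0.02,-0.1],"angular":[0,0,0]},{"linear":[0.5,-0.02,-0.12],"angular":[0,0,0]},{"linear":[0.6,-0.03,-0.15],"angular":[0,0,0]},{"linear":[0.7,-0.03,-0.17],"angular":[0,0,0]},{"linear":[0.8,-0.04,-0.2],"angular":[0,0,0]},{"linear":[0.9,-0.04,-0.22],"angular":[0,0,0]},{"linear":[1,-0.05,-0.25],"angular":[0,0,0]}]'
```

```text
clock: 15.2
tcp_pos: [0.472, -0.0127, 0.082]
tcp_rot: [0.026, 0.992, 0.003, -0.124]
contact_force: [0.7, 0.2, 0.2]
finger_gap: 0.0
grasp_force: 0.0
clock: 16.03
tcp_pos: [0.5736, -0.0178, 0.058]
tcp_rot: [0.026, 0.992, 0.003, -0.122]
contact_force: [-1.4, -0.2, 1.4]
finger_gap: 0.0
grasp_force: 0.8
```

```bash
python3 -m creep '[{"linear":[0.03,0,-0.01],"angular":[0,0,0]},{"linear":[0.06,0,-0.015],"angular":[0,0,0]},{"linear":[0.09,0,-0.02],"angular":[0,0,0]}]'
for i in 1 2 3 4 5; do python3 -m creep '[{"linear":[0.02,0,-0.005],"angular":[0,0,0]},{"linear":[0.02,0,-0.005],"angular":[0,0,0]}]' | sed -n 2,4p; done
```

```text
clock: 16.28
tcp_pos: [0.5815, -0.0177, 0.056]
tcp_rot: [0.026, 0.992, 0.003, -0.122]
contact_force: [-0.9, -0.3, -1.0]
finger_gap: -0.0001
grasp_force: 0.3
tcp_pos: [0.5837, -0.0177, 0.0557]
tcp_rot: [0.026, 0.992, 0.003, -0.122]
contact_force: [0.8, -0.4, 0.7]
tcp_pos: [0.5856, -0.0178, 0.0552]
tcp_rot: [0.026, 0.992, 0.003, -0.122]
contact_force: [-0.3, -0.4, -0.6]
tcp_pos: [0.5877, -0.0178, 0.0547]
tcp_rot: [0.026, 0.992, 0.003, -0.122]
contact_force: [-0.7, 0.5, -0.1]
tcp_pos: [0.5896, -0.0178, 0.0541]
tcp_rot: [0.026, 0.992, 0.003, -0.122]
contact_force: [-0.1, -0.1, 0.4]
tcp_pos: [0.5897, -0.0178, 0.0539]
tcp_rot: [0.026, 0.992, 0.003, -0.124]
contact_force: [-10.7, -0.7, 11.0]
```

```bash
python3 -m creep '[{"linear":[-0.15,0.01,0.04],"angular":[0,0,0]},{"linear":[-0.3,0.015,0.075],"angular":[0,0,0]},{"linear":[-0.3,0.015,0.4],"angular":[0,0,0]},{"linear":[-0.3,0.015,0.8],"angular":[0,0,0]},{"linear":[-0.3,0.015,1],"angular":[0,0,0]}]' 1 >/dev/null
python3 -m creep '[{"linear":[-0.07,-0.3,0.3],"angular":[-0.003,-0.06,0]},{"linear":[-0.15,-0.6,0.6],"angular":[-0.006,-0.1167,0]},{"linear":[-0.2,-0.95,0.8],"angular":[-0.006,-0.1167,0]}]' 0 >/dev/null
for i in 1 2; do python3 -m creep '[{"linear":[-0.07,-0.3,0],"angular":[0,0,0]},{"linear":[-0.15,-0.6,0],"angular":[0,0,0]},{"linear":[-0.2,-0.95,0],"angular":[0,0,0]}]' >/dev/null; done
python3 -m creep '[{"linear":[0,0,0],"angular":[0,0,0]},{"linear":[0,0,0],"angular":[0,0,0]},{"linear":[0,0,0],"angular":[0,0,0]}]'
python3 - <<'E'
from h import *
snap('wrist','w6');snap('top','t6')
a=cv2.imread('pics/w6.png');b=cv2.resize(cv2.imread('pics/t6.png')[155:295,210:330],(360,420))
cv2.imwrite('pics/v6.png',cv2.resize(np.hstack([a,b]),(800,365)))
E
```

```text
clock: 18.53
tcp_pos: [0.5016, -0.2997, 0.2327]
tcp_rot: [0.026, 1.0, 0.0, -0.0]
contact_force: [-0.1, 0.1, -0.5]
finger_gap: 0.0855
grasp_force: 0.0
```

View pics/v6.png

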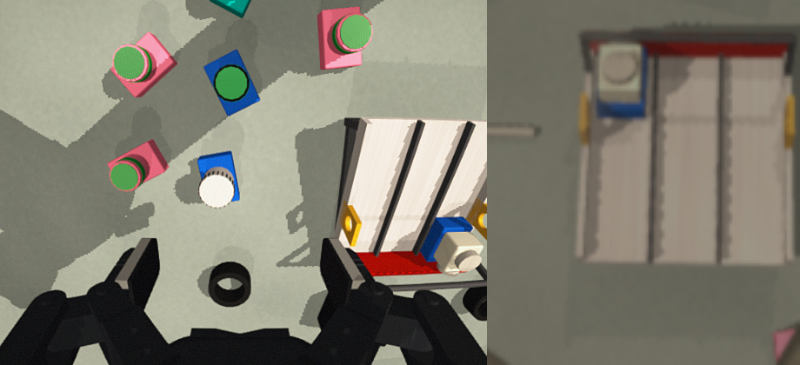

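The diagonal is home against the stop. In w6 pixels the filter is at (267,96) and the canister at (251,205). Measuring both.

Run:
```python
from h import *
print('canister');rects('wrist','w6',(222,165,285,248))
print('filter');rects('wrist','w6',(230,50,302,136))
```

```text
canister
max z 0.0647995612201867
blue 917 rect [ 530.1 -328.1] [66.8 44.5] 6.9 circ 529.3 -326.1 37.6 corners [[494.0, -310.0], [500.0, -354.0], [566.0, -346.0], [561.0, -302.0]] zmed 0.0228
z50 122 rect [ 517.5 -322.8] [37.5 13.7] 68.0 circ 523.7 -325.3 18.8 corners [[504.0, -338.0], [517.0, -343.0], [531.0, -308.0], [518.0, -303.0]] zmed 0.0532
z64 1254 rect [ 531.2 -328.3] [41.2 41.8] 84.3 circ 531.1 -328.4 21.5 corners [[508.0, -347.0], [550.0, -351.0], [554.0, -310.0], [512.0, -306.0]] zmed 0.063
filter
max z 0.06530484790296195
blue 1267 rect [ 414.1 -304. ] [62.8 43.2] 23.2 circ 414.2 -303.6 37.1 corners [[377.0, -297.0], [394.0, -336.0], [452.0, -311.0], [434.0, -272.0]] zmed 0.0233
z64 1385 rect [ 414.3 -304. ] [36.8 36.3] 86.9 circ 414.1 -304.2 18.7 corners [[395.0, -321.0], [431.0, -323.0], [433.0, -287.0], [397.0, -285.0]] zmed 0.0631
```

```bash
python3 -m creep '[{"linear":[0.1,-0.1,-0.2],"angular":[0,0,0.05]},{"linear":[0.29,-0.28,-0.5],"angular":[0,0,0.082]},{"linear":[0.29,-0.28,-0.8],"angular":[0,0,0.082]},{"linear":[0.29,-0.28,-1],"angular":[0,0,0.082]},{"linear":[0.29,-0.28,-1],"angular":[0,0,0.082]},{"linear":[0.29,-0.28,-1],"angular":[0,0,0.082]}]' 0
python3 -m creep '[{"linear":[0,0,-0.3],"angular":[0,0,0]},{"linear":[0,0,-0.6],"angular":[0,0,0]},{"linear":[0,0,-0.9],"angular":[0,0,0]},{"linear":[0,0,-1],"angular":[0,0,0]},{"linear":[0,0,-1],"angular":[0,0,0]}]' 0
python3 -m creep '[{"linear":[0,0,-0.05],"angular":[0,0,0]},{"linear":[0,0,-0.05],"angular":[0,0,0]},{"linear":[0,0,-0.05],"angular":[0,0,0]}]'
```

```text
clock: 19.13
tcp_pos: [0.5306, -0.3267, 0.1325]
tcp_rot: [-0.06, 0.998, 0.001, -0.001]
contact_force: [-0.1, -0.0, 0.9]
finger_gap: 0.0854
grasp_force: 0.0
clock: 19.55
tcp_pos: [0.5304, -0.3272, 0.0323]
tcp_rot: [-0.06, 0.998, 0.001, -0.001]
contact_force: [-0.3, -0.4, -0.2]
finger_gap: 0.0854
grasp_force: 0.0
clock: 19.8
tcp_pos: [0.5315, -0.3284, 0.0295]
tcp_rot: [-0.06, 0.998, -0.001, 0.001]
contact_force: [-0.3, 0.4, -0.2]
finger_gap: 0.0855
grasp_force: 0.0
```

```bash
python3 -m creep '[{"linear":[0,0,0],"angular":[0,0,0]},{"linear":[0,0,0],"angular":[0,0,0]},{"linear":[0,0,0],"angular":[0,0,0]},{"linear":[0,0,0],"angular":[0,0,0]},{"linear":[0,0,0],"angular":[0,0,0]},{"linear":[0,0,0],"angular":[0,0,0]},{"linear":[0,0,0],"angular":[0,0,0]}]' 1
python3 -m creep '[{"linear":[0,0,0.2],"angular":[0,0,0]},{"linear":[0,0,0.5],"angular":[0,0,0]},{"linear":[0,0,0.8],"angular":[0,0,0]},{"linear":[0,0,1],"angular":[0,0,0]},{"linear":[0,0,1],"angular":[0,0,0]}]'
```

```text
clock: 20.38
tcp_pos: [0.5309, -0.328, 0.0284]
tcp_rot: [-0.06, 0.998, -0.0, 0.0]
contact_force: [-2.3, 1.0, 8.8]
finger_gap: 0.0388
grasp_force: 59.5
clock: 20.8
tcp_pos: [0.5324, -0.3291, 0.1321]
tcp_rot: [-0.06, 0.998, -0.002, 0.002]
contact_force: [1.3, -0.5, -0.6]
finger_gap: 0.039
grasp_force: 60.7
```

```bash
python3 -m creep '[{"linear":[0,0.1,0.3],"angular":[0,0,-0.03]},{"linear":[-0.03,0.4,0.5],"angular":[0,0,-0.06]},{"linear":[-0.06,0.7,0.5],"angular":[0,0,-0.08]},{"linear":[-0.06,0.96,0.5],"angular":[0,0,-0.08]}]' >/dev/null
python3 -m creep '[{"linear":[0,0.3,0],"angular":[0.003,0.06,0]},{"linear":[-0.03,0.6,0],"angular":[0.006,0.1167,0]},{"linear":[-0.06,0.96,0],"angular":[0.006,0.1167,0]},{"linear":[-0.06,0.96,-0.3],"angular":[0.006,0.1167,0]},{"linear":[-0.06,0.96,-0.5],"angular":[0.006,0.1167,0]},{"linear":[-0.06,0.96,-0.5],"angular":[0.006,0.1167,0]},{"linear":[-0.06,0.96,-0.5],"angular":[0.006,0.1167,0]}]'
python3 -c "
from h import *
from scipy.spatial.transform import Rotation as R
print(R.from_quat(manip.observe()['tcp_rot']).as_matrix().round(3))"
```

```text
clock: 21.72
tcp_pos: [0.5179, -0.1356, 0.1269]
tcp_rot: [0.024, 0.992, 0.004, -0.123]
contact_force: [0.4, -0.8, -1.0]
finger_gap: 0.0387
grasp_force: 61.4
[[-0.968  0.048 -0.245]
 [ 0.046  0.999  0.013]
 [ 0.245  0.002 -0.97 ]]
```

```bash
python3 -m creep '[{"linear":[0,0,-0.12],"angular":[0,0,0]},{"linear":[0,0,-0.25],"angular":[0,0,0]},{"linear":[0,0,-0.36],"angular":[0,0,0]},{"linear":[0,0,-0.39],"angular":[0,0,0]},{"linear":[0,0,-0.42],"angular":[0,0,0]},{"linear":[0,0,-0.43],"angular":[0,0,0]},{"linear":[0,0,-0.43],"angular":[0,0,0]}]'
python3 -m creep '[{"linear":[0,0,0],"angular":[0,0,0]},{"linear":[0,0,0],"angular":[0,0,0]},{"linear":[0,0,0],"angular":[0,0,0]},{"linear":[0,0,0],"angular":[0,0,0]},{"linear":[0,0,0],"angular":[0,0,0]}]' 0
python3 -m creep '[{"linear":[0.07,0,0.29],"angular":[0,0,0]},{"linear":[0.15,-0.01,0.6],"angular":[0,0,0]},{"linear":[0.24,-0.01,0.97],"angular":[0,0,0]}]' >/dev/null
python3 -m creep '[{"linear":[-0.3,0.02,0],"angular":[0,0,0]},{"linear":[-0.6,0.03,0],"angular":[0,0,0]},{"linear":[-0.76,0.04,0],"angular":[0,0,0]},{"linear":[-0.76,0.04,0],"angular":[0,0,0]},{"linear":[-0.76,0.04,0],"angular":[0,0,0]},{"linear":[-0.76,0.04,0],"angular":[0,0,0]}]' 1
python3 - <<'E'
from h import *
snap('wrist','w7')
im,H,P=cloud('wrist','w7'); h,s,v=cv2.split(H)
O=np.array([.558,-.0775]);c,sn=np.cos(np.radians(-2.75)),np.sin(np.radians(-2.75))
for m,cc,a in comps((h>105)&(h<125)&(s>130)&(v>40),60):
    q=P[m]; d=q[:,:2]-O; t=np.c_[d[:,0]*c+d[:,1]*sn,-d[:,0]*sn+d[:,1]*c]*1000
    print(cc,a,'tray',t.mean(0).round(1),t.min(0).round(1),t.max(0).round(1),np.median(q[:,2]).round(4))
E
```

```text
clock: 22.3
tcp_pos: [0.5189, -0.136, 0.085]
tcp_rot: [0.024, 0.992, 0.003, -0.122]
contact_force: [0.4, -0.0, -2.5]
finger_gap: 0.0385
grasp_force: 61.4
clock: 22.72
tcp_pos: [0.5188, -0.1358, 0.085]
tcp_rot: [0.024, 0.992, 0.003, -0.122]
contact_force: [-0.0, 0.2, -0.1]
finger_gap: 0.0856
grasp_force: 0.0
clock: 23.47
tcp_pos: [0.4674, -0.133, 0.182]
tcp_rot: [0.024, 0.992, 0.003, -0.122]
contact_force: [0.4, -0.5, -0.2]
finger_gap: 0.0124
grasp_force: 0.0
[111.10181237 185.44402985] 1876 tray [-132.3 -221.2] [-170.  -264.8] [-95.8 -60. ] 0.0228
[275.65611354 272.09170306] 916 tray [-70.6 -59.7] [-134.7  -81.1] [-51.5 -40. ] 0.0846
[392.83333333 367.72619048] 168 tray [-13.5  16.9] [-81.8 -27. ] [44.  55.6] 0.0583
[374.54205607 404.90654206] 107 tray [33.5 15.4] [-78.4 -35.1] [94.  41.5] 0.0486
```

```bash
python3 -m creep '[{"linear":[0,0,-0.3],"angular":[0,0,0]},{"linear":[0,0,-0.6],"angular":[0,0,0]},{"linear":[0,0,-0.9],"angular":[0,0,0]},{"linear":[0,0,-0.99],"angular":[0,0,0]},{"linear":[0,0,-0.99],"angular":[0,0,0]}]' 1
python3 -m creep '[{"linear":[0.1,0,-0.02],"angular":[0,0,0]},{"linear":[0.2,-0.01,-0.05],"angular":[0,0,0]},{"linear":[0.3,-0.01,-0.07],"angular":[0,0,0]},{"linear":[0.4,-0.02,-0.1],"angular":[0,0,0]},{"linear":[0.5,-0.02,-0.12],"angular":[0,0,0]},{"linear":[0.6,-0.03,-0.15],"angular":[0,0,0]},{"linear":[0.7,-0.03,-0.17],"angular":[0,0,0]},{"linear":[0.8,-0.04,-0.2],"angular":[0,0,0]},{"linear":[0.9,-0.04,-0.22],"angular":[0,0,0]},{"linear":[1,-0.05,-0.25],"angular":[0,0,0]}]'
python3 -m creep '[{"linear":[0.03,0,-0.01],"angular":[0,0,0]},{"linear":[0.06,0,-0.015],"angular":[0,0,0]},{"linear":[0.09,0,-0.02],"angular":[0,0,0]}]' | sed -n '2p;4p'
for i in 1 2 3 4; do python3 -m creep '[{"linear":[0.015,0,-0.004],"angular":[0,0,0]},{"linear":[0.015,0,-0.004],"angular":[0,0,0]}]' | sed -n '2p;4p'; done
```

```text
clock: 23.93
tcp_pos: [0.466, -0.1325, 0.081]
tcp_rot: [0.023, 0.992, 0.004, -0.124]
contact_force: [-0.4, 0.0, -0.5]
finger_gap: 0.0003
grasp_force: 0.0
clock: 24.77
tcp_pos: [0.5679, -0.1377, 0.0577]
tcp_rot: [0.024, 0.992, 0.003, -0.122]
contact_force: [-0.8, -0.2, 2.1]
finger_gap: -0.0004
grasp_force: 0.6
tcp_pos: [0.5757, -0.1378, 0.0557]
contact_force: [-0.8, 0.3, -0.3]
tcp_pos: [0.5773, -0.1378, 0.0554]
contact_force: [0.0, -0.9, 0.6]
tcp_pos: [0.5787, -0.1378, 0.0551]
contact_force: [-0.3, 0.1, 1.0]
tcp_pos: [0.5803, -0.1379, 0.0547]
contact_force: [-0.4, 0.2, -0.1]
tcp_pos: [0.5819, -0.1378, 0.0542]
contact_force: [-0.1, 0.5, 0.0]
```

```bash
for i in 1 2 3; do python3 -m creep '[{"linear":[0.015,0,-0.004],"angular":[0,0,0]},{"linear":[0.015,0,-0.004],"angular":[0,0,0]}]' | sed -n '2p;4p'; done
```

```text
tcp_pos: [0.5834, -0.1378, 0.0537]
contact_force: [0.2, -0.3, -0.3]
tcp_pos: [0.5838, -0.1378, 0.0535]
contact_force: [-7.0, -0.5, 6.1]
tcp_pos: [0.5839, -0.1378, 0.0534]
contact_force: [-14.4, -1.4, 14.3]
```

```bash
python3 -m creep '[{"linear":[-0.15,0.01,0.04],"angular":[0,0,0]},{"linear":[-0.3,0.015,0.075],"angular":[0,0,0]},{"linear":[-0.3,0.015,0.4],"angular":[0,0,0]},{"linear":[-0.3,0.015,0.8],"angular":[0,0,0]},{"linear":[-0.3,0.015,1],"angular":[0,0,0]}]' 1 >/dev/null
python3 -m creep '[{"linear":[-0.2,-0.2,0.1],"angular":[-0.003,-0.06,0]},{"linear":[-0.4,-0.4,0.2],"angular":[-0.006,-0.1167,0]},{"linear":[-0.65,-0.72,0.35],"angular":[-0.006,-0.1167,0]}]' 0 >/dev/null
python3 -m creep '[{"linear":[-0.2,-0.2,0.1],"angular":[0,0,0]},{"linear":[-0.4,-0.4,0.2],"angular":[0,0,0]},{"linear":[-0.65,-0.72,0.35],"angular":[0,0,0]},{"linear":[-0.65,-0.72,0.35],"angular":[0,0,0]},{"linear":[-0.65,-0.72,0.35],"angular":[0,0,0]},{"linear":[-0.65,-0.72,0.35],"angular":[0,0,0]}]'
python3 - <<'E'
from h import *
snap('wrist','w8')
im,H,P=cloud('wrist','w8'); h,s,v=cv2.split(H)
x,y=manip.observe()['tcp_rot'][:2]; print('yaw',np.degrees(np.arctan2(2*y*y-1,2*x*y)))
for m,cc,a in comps((h>105)&(h<125)&(s>130)&(v>40),60):
    print(cc,a,P[m].mean(0).round(3))
    if abs(np.median(P[m][:,2])-.024)<.006:
        yy,xx=np.nonzero(m); rects('wrist','w8',(max(xx.min()-4,0),max(yy.min()-4,0),xx.max()+5,yy.max()+5))
E
```

```text
clock: 27.35
tcp_pos: [0.4272, -0.2791, 0.2224]
tcp_rot: [0.024, 1.0, 0.0, 0.0]
contact_force: [-0.6, 0.1, -0.5]
finger_gap: 0.0852
grasp_force: 0.0
yaw 87.28560851740315
[252.39028213 161.89811912] 1276 [ 0.405 -0.302  0.024]
max z 0.06498443264203443
blue 1276 rect [ 412.9 -303.3] [64.  44.8] 23.1 circ 412.6 -303.2 37.7 corners [[375.0, -295.0], [392.0, -336.0], [451.0, -311.0], [434.0, -270.0]] zmed 0.0231
z50 118 rect [ 402.3 -300.5] [37.3 15.4] 73.5 circ 409.7 -302.7 18.6 corners [[390.0, -316.0], [404.0, -321.0], [415.0, -285.0], [400.0, -280.0]] zmed 0.0544
z64 1161 rect [ 413.5 -303.7] [36.4 35.4] 86.8 circ 412.7 -303.5 18.5 corners [[395.0, -321.0], [430.0, -323.0], [432.0, -286.0], [397.0, -285.0]] zmed 0.0629
[490.10135841 322.64681296] 957 [ 0.603 -0.032  0.053]
[378.37410072 349.99280576] 139 [ 0.638 -0.163  0.046]
```

```bash
python3 -m creep '[{"linear":[-0.1,-0.1,-0.2],"angular":[0,0,0.055]},{"linear":[-0.14,-0.24,-0.4],"angular":[0,0,0.11]},{"linear":[-0.14,-0.24,-0.7],"angular":[0,0,0.165]},{"linear":[-0.14,-0.24,-1],"angular":[0,0,0.215]},{"linear":[-0.14,-0.24,-1],"angular":[0,0,0.215]},{"linear":[-0.14,-0.24,-1],"angular":[0,0,0.215]}]' 0
python3 -m creep '[{"linear":[0,0,-0.3],"angular":[0,0,0]},{"linear":[0,0,-0.6],"angular":[0,0,0]},{"linear":[0,0,-0.8],"angular":[0,0,0]},{"linear":[0,0,-0.94],"angular":[0,0,0]},{"linear":[0,0,-0.94],"angular":[0,0,0]},{"linear":[0,0,-0.94],"angular":[0,0,0]}]' 0
python3 -m creep '[{"linear":[0,0,0],"angular":[0,0,0]},{"linear":[0,0,0],"angular":[0,0,0]},{"linear":[0,0,0],"angular":[0,0,0]},{"linear":[0,0,0],"angular":[0,0,0]},{"linear":[0,0,0],"angular":[0,0,0]},{"linear":[0,0,0],"angular":[0,0,0]},{"linear":[0,0,0],"angular":[0,0,0]}]' 1
python3 -m creep '[{"linear":[0,0,0.2],"angular":[0,0,0]},{"linear":[0,0,0.5],"angular":[0,0,0]},{"linear":[0,0,0.8],"angular":[0,0,0]},{"linear":[0,0,1],"angular":[0,0,0]},{"linear":[0,0,1],"angular":[0,0,0]}]'
```

```text
clock: 27.9
tcp_pos: [0.413, -0.3017, 0.1216]
tcp_rot: [-0.199, 0.98, 0.002, -0.001]
contact_force: [0.1, 0.3, 1.2]
finger_gap: 0.0855
grasp_force: 0.0
clock: 28.4
tcp_pos: [0.414, -0.3032, 0.0295]
tcp_rot: [-0.199, 0.98, -0.0, 0.0]
contact_force: [0.8, 0.2, -0.0]
finger_gap: 0.0853
grasp_force: 0.0
clock: 28.98
tcp_pos: [0.4136, -0.3035, 0.0295]
tcp_rot: [-0.2, 0.98, -0.001, 0.001]
contact_force: [-1.6, 1.1, 16.5]
finger_gap: 0.0366
grasp_force: 58.2
clock: 29.4
tcp_pos: [0.4145, -0.3044, 0.1323]
tcp_rot: [-0.2, 0.98, -0.002, 0.002]
contact_force: [1.6, -1.8, -2.2]
finger_gap: 0.0368
grasp_force: 61.1
```

```bash
python3 -m creep '[{"linear":[0.05,0.1,0.3],"angular":[0,0,-0.05]},{"linear":[0.15,0.35,0.5],"angular":[0,0,-0.1]},{"linear":[0.25,0.55,0.5],"angular":[0,0,-0.15]},{"linear":[0.36,0.76,0.5],"angular":[0,0,-0.215]},{"linear":[0.36,0.76,0.5],"angular":[0,0,-0.215]}]' >/dev/null
python3 -m creep '[{"linear":[0.1,0.25,0],"angular":[0,0,0]},{"linear":[0.25,0.5,0],"angular":[0,0,0]},{"linear":[0.36,0.76,0],"angular":[0,0,0]}]' >/dev/null
python3 -m creep '[{"linear":[0.1,0.25,0],"angular":[0.003,0.06,0]},{"linear":[0.25,0.5,0],"angular":[0.006,0.1167,0]},{"linear":[0.36,0.76,0],"angular":[0.006,0.1167,0]},{"linear":[0.36,0.76,-0.3],"angular":[0.006,0.1167,0]},{"linear":[0.36,0.76,-0.5],"angular":[0.006,0.1167,0]},{"linear":[0.36,0.76,-0.5],"angular":[0.006,0.1167,0]},{"linear":[0.36,0.76,-0.5],"angular":[0.006,0.1167,0]}]'
python3 -c "
from h import *
from scipy.spatial.transform import Rotation as R
print(R.from_quat(manip.observe()['tcp_rot']).as_matrix().round(3))"
```

```text
clock: 30.65
tcp_pos: [0.5202, -0.0751, 0.1276]
tcp_rot: [0.023, 0.992, 0.004, -0.123]
contact_force: [0.6, 0.4, -2.8]
finger_gap: 0.0367
grasp_force: 61.7
[[-0.968  0.047 -0.245]
 [ 0.045  0.999  0.013]
 [ 0.245  0.002 -0.969]]
```

```bash
python3 -m creep '[{"linear":[0,0,-0.12],"angular":[0,0,0]},{"linear":[0,0,-0.25],"angular":[0,0,0]},{"linear":[0,0,-0.36],"angular":[0,0,0]},{"linear":[0,0,-0.4],"angular":[0,0,0]},{"linear":[0,0,-0.42],"angular":[0,0,0]},{"linear":[0,0,-0.42],"angular":[0,0,0]}]'
python3 -m creep '[{"linear":[0,0,0],"angular":[0,0,0]},{"linear":[0,0,0],"angular":[0,0,0]},{"linear":[0,0,0],"angular":[0,0,0]},{"linear":[0,0,0],"angular":[0,0,0]},{"linear":[0,0,0],"angular":[0,0,0]}]' 0 >/dev/null
python3 -m creep '[{"linear":[0.07,0,0.29],"angular":[0,0,0]},{"linear":[0.15,-0.01,0.6],"angular":[0,0,0]},{"linear":[0.24,-0.01,0.97],"angular":[0,0,0]}]' >/dev/null
python3 -m creep '[{"linear":[-0.3,0.02,0],"angular":[0,0,0]},{"linear":[-0.6,0.03,0],"angular":[0,0,0]},{"linear":[-0.76,0.04,0],"angular":[0,0,0]},{"linear":[-0.76,0.04,0],"angular":[0,0,0]},{"linear":[-0.76,0.04,0],"angular":[0,0,0]},{"linear":[-0.76,0.04,0],"angular":[0,0,0]}]' 1
python3 - <<'E'
from h import *
snap('wrist','w9')
im,H,P=cloud('wrist','w9'); h,s,v=cv2.split(H)
O=np.array([.558,-.0775]);c,sn=np.cos(np.radians(-2.75)),np.sin(np.radians(-2.75))
for m,cc,a in comps((h>105)&(h<125)&(s>130)&(v>40),60):
    q=P[m]; d=q[:,:2]-O; t=np.c_[d[:,0]*c+d[:,1]*sn,-d[:,0]*sn+d[:,1]*c]*1000
    print(cc,a,'tray',t.mean(0).round(1),t.min(0).round(1),t.max(0).round(1),np.median(q[:,2]).round(4))
E
```

```text
clock: 31.15
tcp_pos: [0.5212, -0.0753, 0.0867]
tcp_rot: [0.024, 0.992, 0.003, -0.122]
contact_force: [-0.3, 0.0, -1.9]
finger_gap: 0.0365
grasp_force: 61.7
clock: 32.32
tcp_pos: [0.4698, -0.0723, 0.1836]
tcp_rot: [0.024, 0.992, 0.003, -0.122]
contact_force: [0.8, 0.6, -0.1]
finger_gap: 0.0123
grasp_force: 0.0
[275.47464115 269.70526316] 1045 tray [-71.6   1. ] [-135.2  -21.1] [-52.4  21.6] 0.0848
[191.16216216 390.41891892] 74 tray [  0.2 -54.1] [-85.8 -88.5] [ 80.5 -18.6] 0.0571
```

```bash
python3 -m creep '[{"linear":[0,0,-0.3],"angular":[0,0,0]},{"linear":[0,0,-0.6],"angular":[0,0,0]},{"linear":[0,0,-0.9],"angular":[0,0,0]},{"linear":[0,0,-1],"angular":[0,0,0]},{"linear":[0,0,-1],"angular":[0,0,0]}]' 1
python3 -m creep '[{"linear":[0.1,0,-0.02],"angular":[0,0,0]},{"linear":[0.2,-0.01,-0.05],"angular":[0,0,0]},{"linear":[0.3,-0.01,-0.07],"angular":[0,0,0]},{"linear":[0.4,-0.02,-0.1],"angular":[0,0,0]},{"linear":[0.5,-0.02,-0.12],"angular":[0,0,0]},{"linear":[0.6,-0.03,-0.15],"angular":[0,0,0]},{"linear":[0.7,-0.03,-0.17],"angular":[0,0,0]},{"linear":[0.8,-0.04,-0.2],"angular":[0,0,0]},{"linear":[0.9,-0.04,-0.22],"angular":[0,0,0]},{"linear":[1,-0.05,-0.25],"angular":[0,0,0]}]'
python3 -m creep '[{"linear":[0.03,0,-0.01],"angular":[0,0,0]},{"linear":[0.06,0,-0.015],"angular":[0,0,0]},{"linear":[0.12,0,-0.03],"angular":[0,0,0]},{"linear":[0.12,0,-0.03],"angular":[0,0,0]}]' | sed -n '2p;4p'
for i in 1 2 3 4; do python3 -m creep '[{"linear":[0.015,0,-0.004],"angular":[0,0,0]},{"linear":[0.015,0,-0.004],"angular":[0,0,0]}]' | sed -n '2p;4p'; done
```

```text
clock: 32.78
tcp_pos: [0.4684, -0.0719, 0.0815]
tcp_rot: [0.023, 0.992, 0.004, -0.124]
contact_force: [0.0, -0.7, -0.1]
finger_gap: -0.0002
grasp_force: 0.0
clock: 33.62
tcp_pos: [0.5703, -0.0771, 0.0584]
tcp_rot: [0.024, 0.992, 0.003, -0.122]
contact_force: [-0.5, 0.9, 2.7]
finger_gap: -0.0002
grasp_force: 0.8
tcp_pos: [0.582, -0.0771, 0.0553]
contact_force: [-0.2, 0.3, 0.0]
tcp_pos: [0.5827, -0.0771, 0.0551]
contact_force: [-0.7, 0.4, 0.0]
tcp_pos: [0.5841, -0.0771, 0.0547]
contact_force: [-1.6, 0.2, -0.3]
tcp_pos: [0.5858, -0.0771, 0.0543]
contact_force: [-0.0, -0.0, 0.0]
tcp_pos: [0.5868, -0.0771, 0.0538]
contact_force: [-3.9, 0.2, 3.6]
```

```bash
python3 -m creep '[{"linear":[0.012,0,-0.003],"angular":[0,0,0]},{"linear":[0.012,0,-0.003],"angular":[0,0,0]}]' | sed -n '2p;4p'
python3 -m creep '[{"linear":[-0.15,0.01,0.04],"angular":[0,0,0]},{"linear":[-0.3,0.015,0.075],"angular":[0,0,0]},{"linear":[-0.3,0.015,0.4],"angular":[0,0,0]},{"linear":[-0.3,0.015,0.8],"angular":[0,0,0]},{"linear":[-0.3,0.015,1],"angular":[0,0,0]}]' 1 >/dev/null
python3 -m creep '[{"linear":[0,0,0.3],"angular":[-0.003,-0.06,0]},{"linear":[0,0,0.6],"angular":[-0.006,-0.1167,0]},{"linear":[0,0,0.8],"angular":[-0.006,-0.1167,0]},{"linear":[0,0,0.8],"angular":[-0.006,-0.1167,0]}]' 0 >/dev/null
for i in 1 2 3 4; do python3 -m creep '[{"linear":[0.02,0.2,0],"angular":[0,0,-0.047]},{"linear":[0.03,0.45,0],"angular":[0,0,-0.094]},{"linear":[0.05,0.65,0],"angular":[0,0,-0.141]},{"linear":[0.06,0.86,0],"angular":[0,0,-0.1875]}]' >/dev/null; done
python3 -m creep '[{"linear":[0,0,0],"angular":[0,0,0]},{"linear":[0,0,0],"angular":[0,0,0]},{"linear":[0,0,0],"angular":[0,0,0]}]'
python3 - <<'E'
from h import *
from scipy.spatial.transform import Rotation as R
snap('wrist','w10'); snap('top','t10')
M=R.from_quat(manip.observe()['tcp_rot']).as_matrix(); print(M.round(3))
im,H,P=cloud('wrist','w10'); h,s,v=cv2.split(H)
for m,c,a in comps(((h<6)|(h>174))&(s>150)&(v>70),150):
    yy,xx=np.nonzero(m); q=cast('wrist',np.c_[xx,yy],.016,'w10')[:,:2]*1000; r=cv2.minAreaRect(q.astype(np.float32)); print(c,a,np.median(P[m],0).round(4),np.round(r[0],1),np.round(r[1],1),r[2])
a=cv2.imread('pics/w10.png');b=cv2.resize(cv2.imread('pics/t10.png')[155:295,210:330],(360,420))
cv2.imwrite('pics/v10.png',cv2.resize(np.hstack([a,b]),(800,365)))
E
```

```text
tcp_pos: [0.5868, -0.0771, 0.0537]
contact_force: [-10.6, -0.7, 10.0]
clock: 37.12
tcp_pos: [0.5823, 0.2681, 0.233]
tcp_rot: [0.723, 0.691, -0.0, -0.0]
contact_force: [-0.3, 0.0, -0.0]
finger_gap: 0.0852
grasp_force: 0.0
[[ 0.047  0.999 -0.   ]
 [ 0.999 -0.047 -0.   ]
 [-0.    -0.    -1.   ]]
[295.42431466 138.3420739 ] 839 [0.6044 0.3093 0.0157] [604.4 308.2] [58.7 16.1] 87.99449920654297
[350.54365079 378.80952381] 252 [0.6668 0.0051 0.0497] [675.4 -28.7] [16.4 69.6] 9.580121994018555
```

View pics/v10.png

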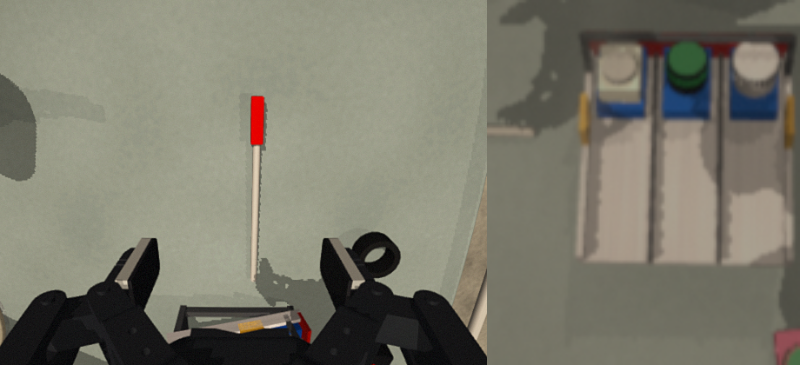

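All three caddies are home. The rod handle is at (0.604, 0.3085), the shaft pointing to the tray. Gripping it low.

```bash
python3 -m creep '[{"linear":[0.1,0.2,-0.2],"angular":[0,0,0]},{"linear":[0.22,0.4,-0.5],"angular":[0,0,0]},{"linear":[0.22,0.4,-0.8],"angular":[0,0,0]},{"linear":[0.22,0.4,-1],"angular":[0,0,0]}]' 0 >/dev/null
python3 -m creep '[{"linear":[0,0,-0.3],"angular":[0,0,0]},{"linear":[0,0,-0.6],"angular":[0,0,0]},{"linear":[0,0,-0.9],"angular":[0,0,0]},{"linear":[0,0,-1],"angular":[0,0,0]},{"linear":[0,0,-1],"angular":[0,0,0]},{"linear":[0,0,-1],"angular":[0,0,0]}]'
python3 -m creep '[{"linear":[0,0,-0.15],"angular":[0,0,0]},{"linear":[0,0,-0.27],"angular":[0,0,0]},{"linear":[0,0,-0.3],"angular":[0,0,0]},{"linear":[0,0,-0.3],"angular":[0,0,0]},{"linear":[0,0,-0.3],"angular":[0,0,0]}]'
```

```text
clock: 38.05
tcp_pos: [0.6048, 0.3081, 0.0343]
tcp_rot: [0.724, 0.69, 0.0, 0.0]
contact_force: [-0.0, -0.2, 1.2]
finger_gap: 0.0854
grasp_force: 0.0
clock: 38.47
tcp_pos: [0.6047, 0.3085, 0.0043]
tcp_rot: [0.724, 0.69, 0.0, 0.0]
contact_force: [-1.2, -0.1, -0.1]
finger_gap: 0.0855
grasp_force: 0.0
```

```bash
python3 -m creep '[{"linear":[0,0,-0.01],"angular":[0,0,0]},{"linear":[0,0,-0.01],"angular":[0,0,0]},{"linear":[0,0,-0.01],"angular":[0,0,0]},{"linear":[0,0,-0.01],"angular":[0,0,0]},{"linear":[0,0,-0.01],"angular":[0,0,0]},{"linear":[0,0,-0.01],"angular":[0,0,0]},{"linear":[0,0,-0.01],"angular":[0,0,0]},{"linear":[0,0,-0.01],"angular":[0,0,0]},{"linear":[0,0,-0.01],"angular":[0,0,0]}]' 1
python3 -m creep '[{"linear":[0,0,0.15],"angular":[0,0,0]},{"linear":[0,0,0.3],"angular":[0,0,0]},{"linear":[0,0,0.45],"angular":[0,0,0]},{"linear":[0,0,0.6],"angular":[0,0,0]},{"linear":[0,0,0.6],"angular":[0,0,0]},{"linear":[0,0,0.6],"angular":[0,0,0]},{"linear":[0,0,0.6],"angular":[0,0,0]}]'
python3 - <<'E'
from h import *
for n in ('scene','top'): snap(n,n[0]+'11')
im,H,P=cloud('scene','s11')
a=cv2.imread('pics/s11.png')[150:260,270:400]; b=cv2.imread('pics/t11.png')[170:240,130:270]
cv2.imwrite('pics/v11.png',np.vstack([cv2.resize(a,(520,440),interpolation=cv2.INTER_CUBIC)[:, :],cv2.resize(b,(520,160))]))
# shaft points: high, off table, y .05-.28, x .57-.63
for n,t in (('scene','s11'),('top','t11')):
    im,H,P=cloud(n,t); m=(P[...,0]>.57)&(P[...,0]<.63)&(P[...,1]>.03)&(P[...,1]<.27)&(P[...,2]>.04)&(P[...,2]<.1)
    q=P[m]
    for lo in np.arange(.03,.27,.03):
        k=q[(q[:,1]>lo)&(q[:,1]<lo+.03)]
        if len(k): print(n,lo.round(2),len(k),np.median(k,0).round(4),k[:,2].max().round(4),'miny',k[:,1].min().round(4))
E
```

```text
clock: 39.22
tcp_pos: [0.6044, 0.3084, 0.0028]
tcp_rot: [0.724, 0.69, 0.0, 0.0]
contact_force: [-1.1, -0.5, 6.0]
finger_gap: 0.0145
grasp_force: 62.0
clock: 39.8
tcp_pos: [0.6038, 0.3082, 0.0616]
tcp_rot: [0.724, 0.69, -0.001, -0.0]
contact_force: [0.6, -0.1, -2.3]
finger_gap: 0.0141
grasp_force: 61.1
scene 0.06 32 [0.5966 0.0736 0.0648] 0.0705 miny 0.0604
scene 0.09 28 [0.599  0.1046 0.0661] 0.07 miny 0.0911
scene 0.12 28 [0.6006 0.1352 0.0663] 0.0727 miny 0.1201
scene 0.15 27 [0.6004 0.166  0.0665] 0.0697 miny 0.1505
scene 0.18 26 [0.6024 0.1947 0.0673] 0.0726 miny 0.1801
scene 0.21 28 [0.6032 0.2263 0.0685] 0.0729 miny 0.2109
scene 0.24 22 [0.6049 0.2535 0.0692] 0.0721 miny 0.243
top 0.06 53 [0.5941 0.0748 0.0669] 0.0723 miny 0.0611
top 0.09 51 [0.5948 0.1056 0.0678] 0.0739 miny 0.0909
top 0.12 52 [0.5963 0.1355 0.0689] 0.0738 miny 0.1211
top 0.15 51 [0.5972 0.1652 0.0686] 0.0746 miny 0.1509
top 0.18 63 [0.5993 0.1957 0.0695] 0.0743 miny 0.1805
top 0.21 53 [0.602  0.2247 0.0698] 0.0759 miny 0.21
top 0.24 53 [0.6022 0.2544 0.0704] 0.0766 miny 0.2402
```

View pics/v11.png

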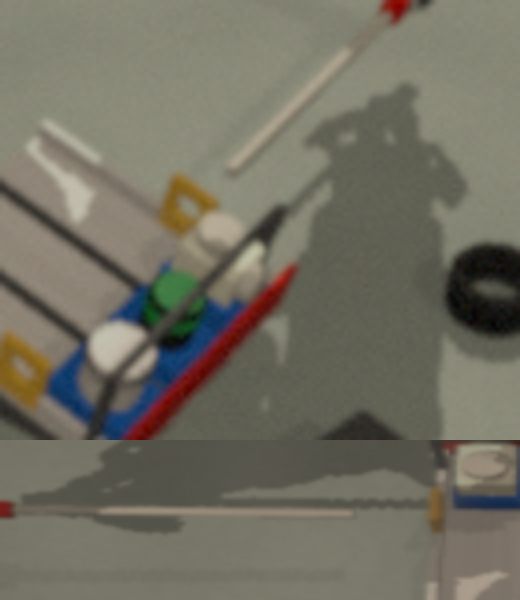

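```bash
python3 -m creep '[{"linear":[0,0,0.01],"angular":[-0.01,0,0]},{"linear":[0,-0.1,0.01],"angular":[-0.01,0,0]},{"linear":[-0.01,-0.2,0.01],"angular":[-0.01,0,0]},{"linear":[-0.01,-0.3,0.01],"angular":[-0.01,0,0]},{"linear":[-0.02,-0.4,0.01],"angular":[-0.01,0,0]},{"linear":[-0.02,-0.4,0.01],"angular":[-0.01,0,0]},{"linear":[-0.02,-0.4,0.01],"angular":[-0.01,0,0]}]'
python3 - <<'E'
from h import *
for n,t in (('scene','s12'),('top','t12')):
    snap(n,t); im,H,P=cloud(n,t); m=(P[...,0]>.57)&(P[...,0]<.63)&(P[...,1]>.017)&(P[...,1]<.23)&(P[...,2]>.04)&(P[...,2]<.1)
    q=P[m]; f=np.polyfit(q[:,1],q[:,2],1);g=np.polyfit(q[:,1],q[:,0],1); print(n,'z@.02,-.16:',np.polyval(f,[.02,-.16]).round(4),'x',np.polyval(g,[.02,-.16]).round(4),'miny',q[:,1].min())
    h,s,v=cv2.split(H)
    for mm,c,a in comps((h>12)&(h<32)&(s>110)&(v>90),30):
        if abs(P[mm].mean(0)[0]-.586)<.03: print('brass',c.round(),np.median(P[mm],0).round(4),((P[mm].max(0)+P[mm].min(0))/2).round(4))
E
```

```text
clock: 40.48
tcp_pos: [0.6024, 0.2674, 0.0636]
tcp_rot: [0.724, 0.69, -0.007, 0.008]
contact_force: [0.2, 0.2, -0.9]
finger_gap: 0.0141
grasp_force: 61.1
scene z@.02,-.16: [0.0711 0.0701] x [0.5943 0.5856] miny 0.026962425585671634
brass [315. 201.] [0.5868 0.0082 0.0761] [0.5798 0.0534 0.0442]
brass [275. 242.] [ 0.5821 -0.1736  0.0653] [ 0.5834 -0.1566  0.0639]
top z@.02,-.16: [0.0741 0.0739] x [0.5915 0.5828] miny 0.02042991182651284
brass [247. 200.] [0.591  0.008  0.0866] [0.5925 0.0084 0.0779]
brass [326. 201.] [ 0.5826 -0.172   0.0872] [ 0.5834 -0.1724  0.0756]
```

```bash
python3 -m creep '[{"linear":[0,-0.1,-0.01],"angular":[0,0,0]},{"linear":[-0.01,-0.2,-0.01],"angular":[0,0,0]},{"linear":[-0.015,-0.3,-0.01],"angular":[0,0,0]},{"linear":[-0.02,-0.4,-0.01],"angular":[0,0,0]}]'
python3 -m creep '[{"linear":[0,-0.1,0],"angular":[0,0,0]},{"linear":[-0.01,-0.25,0],"angular":[0,0,0]},{"linear":[-0.02,-0.4,0],"angular":[0,0,0]},{"linear":[-0.03,-0.55,0],"angular":[0,0,0]},{"linear":[-0.04,-0.7,0],"angular":[0,0,0]},{"linear":[-0.045,-0.85,0],"angular":[0,0,0]},{"linear":[-0.05,-1,0],"angular":[0,0,0]},{"linear":[-0.05,-1,0],"angular":[0,0,0]}]'
python3 - <<'E'
from h import *
for n,t in (('scene','s13'),('top','t13')):
    snap(n,t); im,H,P=cloud(n,t); m=(P[...,0]>.57)&(P[...,0]<.615)&(P[...,1]>-.15)&(P[...,1]<.0)&(P[...,2]>.058)&(P[...,2]<.08)
    q=P[m]; f=np.polyfit(q[:,1],q[:,2],1);g=np.polyfit(q[:,1],q[:,0],1); print(n,len(q),'z@.0,-.16:',np.polyval(f,[.0,-.16]).round(4),'x',np.polyval(g,[.0,-.16]).round(4),'miny',q[:,1].min())
E
```

```text
clock: 40.92
tcp_pos: [0.6001, 0.2272, 0.0625]
tcp_rot: [0.724, 0.69, -0.007, 0.008]
contact_force: [-0.0, 0.6, -1.2]
finger_gap: 0.0142
grasp_force: 61.1
clock: 41.58
tcp_pos: [0.5952, 0.1252, 0.0625]
tcp_rot: [0.724, 0.689, -0.008, 0.008]
contact_force: [0.8, -1.5, -1.5]
finger_gap: 0.0144
grasp_force: 61.1
scene 198 z@.0,-.16: [0.0709 0.0641] x [0.5929 0.5956] miny -0.1496972017283249
top 513 z@.0,-.16: [0.0701 0.0642] x [0.5974 0.6001] miny -0.14942322590975474
```

```bash
python3 -m creep '[{"linear":[0,-0.1,0],"angular":[0,0,0]},{"linear":[-0.01,-0.2,0],"angular":[0,0,0]},{"linear":[-0.015,-0.3,0],"angular":[0,0,0]},{"linear":[-0.02,-0.4,0],"angular":[0,0,0]},{"linear":[-0.025,-0.45,0],"angular":[0,0,0]}]'
python3 -m creep '[{"linear":[0,-0.05,0],"angular":[0,0,0]},{"linear":[0,-0.1,0],"angular":[0,0,0]},{"linear":[-0.01,-0.15,0],"angular":[0,0,0]},{"linear":[-0.01,-0.18,0],"angular":[0,0,0]}]'
```

```text
clock: 42.1
tcp_pos: [0.5927, 0.0818, 0.0625]
tcp_rot: [0.724, 0.69, -0.007, 0.008]
contact_force: [-0.1, -0.5, -0.8]
finger_gap: 0.0144
grasp_force: 61.1
clock: 42.43
tcp_pos: [0.5917, 0.0649, 0.0625]
tcp_rot: [0.724, 0.69, -0.007, 0.008]
contact_force: [-0.4, 0.4, -2.1]
finger_gap: 0.0142
grasp_force: 61.1
```

```bash
python3 -m creep '[{"linear":[0,-0.04,0],"angular":[0,0,0]},{"linear":[0,-0.08,0],"angular":[0,0,0]},{"linear":[-0.005,-0.11,0],"angular":[0,0,0]}]' | sed -n '2p;4p'
for i in 1 2 3 4 5 6; do python3 -m creep '[{"linear":[0,-0.02,0],"angular":[0,0,0]},{"linear":[0,-0.02,0],"angular":[0,0,0]}]' | sed -n '2p;4p'; done
```

```text
tcp_pos: [0.5914, 0.054, 0.0625]
contact_force: [0.6, 0.8, -1.7]
tcp_pos: [0.5913, 0.052, 0.0625]
contact_force: [0.1, -0.7, -2.0]
tcp_pos: [0.5913, 0.0502, 0.0625]
contact_force: [-0.5, -0.9, -1.9]
tcp_pos: [0.5913, 0.0482, 0.0625]
contact_force: [0.1, 0.8, -1.4]
tcp_pos: [0.5913, 0.0461, 0.0626]
contact_force: [0.2, 0.4, -1.2]
tcp_pos: [0.5913, 0.0445, 0.0625]
contact_force: [0.2, 3.4, -1.1]
tcp_pos: [0.5914, 0.0437, 0.0626]
contact_force: [2.0, 16.2, -0.7]
```

```bash
python3 -m creep '[{"linear":[0,0.01,-0.02],"angular":[0.01,0,0]},{"linear":[0,0.01,-0.04],"angular":[0.01,0,0]},{"linear":[0,0.01,-0.04],"angular":[0.01,0,0]}]'
python3 -m creep '[{"linear":[0,0,0],"angular":[0,0,0]},{"linear":[0,0,0],"angular":[0,0,0]},{"linear":[0,0,0],"angular":[0,0,0]},{"linear":[0,0,0],"angular":[0,0,0]},{"linear":[0,0,0],"angular":[0,0,0]},{"linear":[0,0,0],"angular":[0,0,0]}]' 0
python3 -m creep '[{"linear":[0,0,0.3],"angular":[0,0,0]},{"linear":[0,0,0.6],"angular":[0,0,0]},{"linear":[0,0,1],"angular":[0,0,0]}]' >/dev/null
python3 -m creep '[{"linear":[0,0.3,0.3],"angular":[0,0,0]},{"linear":[0,0.6,0.6],"angular":[0,0,0]},{"linear":[-0.5,0.9,0.9],"angular":[0,0,0]}]' >/dev/null
python3 -m creep '[{"linear":[-0.5,0.5,0],"angular":[0,0,0]},{"linear":[-0.9,0.9,0],"angular":[0,0,0]},{"linear":[-0.9,0.9,0],"angular":[0,0,0]},{"linear":[-0.9,0.9,0],"angular":[0,0,0]}]'
python3 - <<'E'
from h import *
snap('top','t14');snap('scene','s14')
im,H,P=cloud('top','t14'); h,s,v=cv2.split(H)
O=np.array([.558,-.0775]);c,sn=np.cos(np.radians(-2.75)),np.sin(np.radians(-2.75))
for nm,mk in (('blue',(h>105)&(h<125)&(s>150)&(v>60)),('red',((h<5)|(h>174))&(s>170)&(v>80))):
  for m,cc,a in comps(mk,40):
    q=P[m]; d=q[:,:2]-O; t=np.c_[d[:,0]*c+d[:,1]*sn,-d[:,0]*sn+d[:,1]*c]*1000
    print(nm,cc.round(),a,'tray',np.percentile(t,[3,50,97],axis=0).round(1).tolist(),np.median(q[:,2]).round(4))
a=cv2.resize(cv2.imread('pics/s14.png')[170:280,220:366],(400,300),interpolation=cv2.INTER_CUBIC); b=cv2.resize(cv2.imread('pics/t14.png')[155:265,210:356],(400,300),interpolation=cv2.INTER_CUBIC)
cv2.imwrite('pics/v14.png',np.hstack([a,b]))
E
```

```text
clock: 43.93
tcp_pos: [0.5919, 0.0445, 0.0587]
tcp_rot: [0.724, 0.69, 0.001, -0.0]
contact_force: [4.4, 15.0, -2.6]
finger_gap: 0.0144
grasp_force: 60.9
clock: 44.43
tcp_pos: [0.5913, 0.0432, 0.0586]
tcp_rot: [0.724, 0.69, -0.0, 0.0]
contact_force: [0.7, -0.6, 0.8]
finger_gap: 0.0843
grasp_force: 0.0
clock: 45.27
tcp_pos: [0.4651, 0.2151, 0.2371]
tcp_rot: [0.723, 0.691, -0.001, -0.001]
contact_force: [0.0, -0.4, 1.2]
finger_gap: 0.0852
grasp_force: 0.0
blue [286. 194.] 153 tray [[40.4, -20.4], [48.1, -1.8], [63.8, 17.2]] 0.059
blue [312. 195.] 129 tray [[39.4, -81.2], [46.6, -62.7], [57.1, -43.9]] 0.0588
red [230. 201.] 121 tray [[21.2, 102.2], [27.6, 127.7], [34.3, 148.3]] 0.0718
red [539. 400.] 1601 tray [[-449.0, -626.4], [-410.5, -584.0], [-365.9, -531.7]] 0.0131
```

View pics/v14.png

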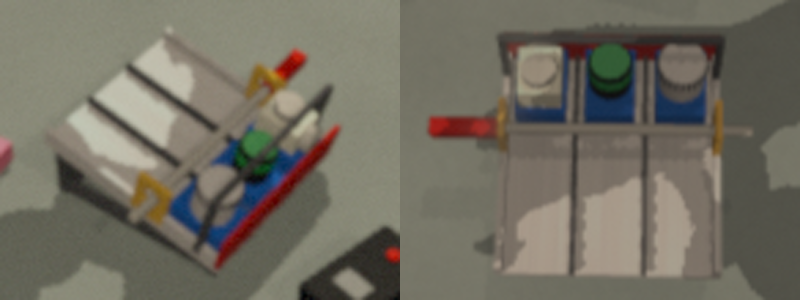

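The rod passes through both eyelets with its tip beyond the far plate at right-crop (748,132). All three caddies are against the stop, with rear edges at tray x ≈ 40 mm (40.7 expected).

```bash
python3 -c "
from h import *
print(job.close_job())"
```

```text
the job is handed in; nothing more can be done
None
```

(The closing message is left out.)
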